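# Air the tablets and lock away the candle fittings

## Robot

A 7-joint arm with a two-finger parallel gripper is mounted at the origin on the work surface. World frame = base frame: x ahead of the robot, y to its left, z up, the work surface at z = 0. Lengths are in m, angles in rad, forces in N, time in s.
With the tool pointing down it reaches from about 0.4 to 0.85 m from the base axis. Payload 4.5 kg.
Tool frame: the origin (TCP) lies at the very end of the fingers, on their centre line; the grasp point (between the pads) lies 19 mm behind it (tcp_to_grasp is the distance from the TCP to the grasp point, in m); z points along the fingers, y is the direction in which the jaws open and shut (so a half turn about z gives the same grasp; the last joint's range is limited). The gripper opens to 85 mm and grips with 20 to 120 N. Pads are 22 mm wide; open, the fingers measure 114 mm over their backs; the gripper's body (76 mm by 85 mm) begins 54 mm behind the grasp point. The pads swing forward as they close: fully open they stand 13 mm farther back than shut.
Start: joints at [1.291, 0.689, -0.195, 1.565, 0.157, 0.902, -0.215], TCP at [0.193, -0.594, 0.231] pointing down, gripper open.
Joint ranges: [-3.01, 3.01], [-0.46, 2.08], [-1.47, 1.51], [0.13, 2.56], [-1, 4.14], [0.04, 2.09], [-2.66, 2.66]. Speed limits (rad/s): [2.57, 2.57, 3.14, 3.14, 3.14, 3.14, 3.14].

## Interface

Orientations are given as a unit quaternion [x, y, z, w].
In Python, from plant import observe, read_camera, camera_model, finish_job, tcp_to_grasp gives the robot as it stands.
- The arm moves only by the tool play_rows, never from a script. Its argument "commands" is a list of rows, each a list of 3 entries, a list of its own where there are three numbers: the shift along the tool's x, y, z each as a share of 300 mm, from -1 to 1, then the turn, a rotation vector about the tool's x, y, z each as a share of 90 degrees, from -1 to 1, then the gripper's target within -1 to 1 (fully open at 1, half-way at 0, shut at -1). A call has 1 to 20 rows; each row is the pose to reach, as a shift and turn from the pose measured when the call began, along the tool's axes at that moment; what a row does not reach only later rows make up. A row lasts 1/10 s, in which the tool goes at most 50 mm and 8.59 degrees, less where a joint would pass 70% of its speed; a pose out of reach is approached as far as the arm can. A call with a number of a shift or a turn outside -1 to 1 is refused whole. A call with a gripper value outside its range is refused whole. The fingers move at their own pace and stop on an object; "squeeze" is the grip in N (left out, the last holds). Time passes only in rows, so rows that repeat a pose let the fingers close. It gives the time, the measured TCP pose, the force and the opening at its end, in the units of the state.
- observe(): the state, without advancing time (a new reading comes with each control period).
- read_camera(name): name is "side" or "top" or "wrist"; returns (picture, depth): 400x640x3 uint8, red, green, blue; 400x640 float32, m along the optical axis (not along the pixel's ray), 0 where there is no reading.
- camera_model(name): a dict with "vertical_fov" (degrees; the focal length in pixels is half the picture's height over the tangent of half this angle, whatever the lens; pixels are square), "cx", "cy" (the principal point, pixels), "k1" (the pictures are not rectified: a ray, as slopes to the right and down, at radius r is drawn at 1 + k1 r^2 times it, then the intrinsics apply), "extrinsics" (4x4, takes a point from camera to world coordinates). Camera axes: x right, y up, looking along -z (the intrinsics and any distortion apply to the point x, -y, -z); pixel columns grow to the right and rows downward; lengths in m; the calibration is good to about 2 mm. A picture is of the moment at which its call begins: read the wrist's pose just before it. camera_model takes no time and is no camera call; for the wrist camera it gives the pose at the moment of the call.
- finish_job(): hands the job in, once; it reports no verdict.
The state is a dict: "time": time; "q": joint angles; "qd": joint speeds; "joint_efforts": joint torques, N m; "eef_pos": TCP position; "ee_rot": TCP orientation; "wrist_force": force on the tool from outside, world axes, zero at the start; "ft_torque": the same for the moment, N m; "width": opening from 0.0 (shut) to 1.0 (fully open).
Only numpy, scipy, OpenCV 4.12 (cv2) and the standard library are available. Lean on these libraries where they do the work, as an engineer would, in place of code of your own. Each camera call takes 0.05 s, during which the arm holds its last target.

## Task

Tidy up after polishing: take every brass-faced tablet (two or three) out of the slotted rack and stand it on its short edge on the table, leaning back against the robot's side of the low pine rail so that it rests there by itself at a moderate slant. Put every pricket spike into the left bay of the open drawer and every candle socket into the right bay (left and right as the robot sees them), then push the drawer fully shut. Leave the chalice base, the votive cup and the wax scraper where they are.

Things in the scene. Friction and masses are not known exactly. Their poses are not given: they have to be found in the camera images.
- rail: fixed pine airing rail: an upright board 20 mm thick (its x), 340 mm long (its y), 75 mm high, on the table, with two small feet behind it; origin at the centre of its underside, its -x side faces the robot
- rack: fixed dark wooden rack: base 90 (x) x 210 (y) x 12 mm high with three slots 13 mm wide at y = -70, 0 and +70 mm, running along its x; the cheeks of the slots are 60 mm long and reach 42 mm above the table; origin at the centre of its underside
- tablet1: brass-faced teak tablet (flat slab), 70 mm wide (its x), 10 mm thick (its y), 140 mm tall (its z); origin at the centre of its short lower edge face. Starts upright in one slot of the rack, its underside 12 mm above the table; may be absent
- tablet2: brass-faced teak tablet (flat slab), 70 mm wide (its x), 10 mm thick (its y), 140 mm tall (its z); origin at the centre of its short lower edge face. Starts upright in one slot of the rack, its underside 12 mm above the table; may be absent
- tablet3: brass-faced teak tablet (flat slab), 70 mm wide (its x), 10 mm thick (its y), 140 mm tall (its z); origin at the centre of its short lower edge face. Starts upright in one slot of the rack, its underside 12 mm above the table; may be absent
- spike1: brass pricket spike: round foot 46 mm across and 12 mm high, upright shaft 12 mm across from 12 to 48 mm height, pointed tip at 62 mm; origin at the centre of the underside, z along the shaft. Starts upright on the table; may be absent
- spike2: brass pricket spike: round foot 46 mm across and 12 mm high, upright shaft 12 mm across from 12 to 48 mm height, pointed tip at 62 mm; origin at the centre of the underside, z along the shaft. Starts upright on the table; may be absent
- socket1: brass candle socket: plain open round cup 38 mm across, 44 mm high, 3 mm wall; origin at the centre of the underside, z up to the mouth. Starts upright on the table; may be absent
- socket2: brass candle socket: plain open round cup 38 mm across, 44 mm high, 3 mm wall; origin at the centre of the underside, z up to the mouth. Starts upright on the table; may be absent
- cab: fixed low grey steel cabinet on the table, 240 deep (x) x 270 wide (y) x 100 mm high, with one drawer that slides out to its -x (towards the robot); origin at the centre of its underside
- cab_drawer0 (a joint): how far the drawer is out, in m: 0 is fully shut, 0.166 the end stop; it starts well open. The drawer is open on top, its front reaches 88 mm above the table, its side walls about 78 mm, and it stays where it is left
- cab_drawer0_handle (a point): middle of the drawer's bar handle (a round bar along the cabinet's y, 35 mm in front of the drawer front, 62 mm above the table); moves with the drawer
- bay_left (a point): centre of the floor (22 mm above the table) of the drawer's left bay as seen from the robot (cabinet's +y side); bay 195 mm long (x), 111 mm wide (y), with a 50 mm high divider between the bays; axes as the cabinet; moves with the drawer. Its rear lies under the cabinet top: the open part runs from 97 mm in front of this point back by about the drawer's opening
- bay_right (a point): the same point of the right bay (the cabinet's -y side)
- chalice_base: bystander: silver chalice base, 110 mm across the foot, 120 mm high; origin at the centre of the underside
- votive_cup: bystander: blue votive cup, 64 mm across, 65 mm high; origin at the centre of the underside
- scraper: bystander: flat pine wax scraper lying on the table, about 175 mm long, 12 mm high; origin at the underside of the handle's middle
Not all that is in view belongs to the job. What is shaped like the spike2 but green, purple or turquoise is not meant.

How it is judged:
At the end, for the whole second after the job is handed in: Every tablet stands on the table on its short edge, at rest, slanted 6 to 34 degrees from upright and resting on the robot's side of the rail; every spike is at rest in the left bay, every socket in the right; the drawer is shut to within 8 mm (angle between tablet1's own z axis and vertical between 0.1 and 0.6 rad and height (world z) of each of tablet1, tablet2, tablet3 below 0.012 m and x of each of tablet1, tablet2, tablet3 in the frame of rail below 0 m and contact force between each of tablet1, tablet2, tablet3 and rail above 0.05 N and linear speed of each of tablet1, tablet2, tablet3, spike1, spike2, socket1, socket2 below 0.02 m/s and angle between tablet2's own z axis and vertical between 0.1 and 0.6 rad and angle between tablet3's own z axis and vertical between 0.1 and 0.6 rad and x of spike1 in the frame of bay_left between -0.1 and 0.1 m and y of spike1 in the frame of bay_left between -0.057 and 0.057 m and z of spike1 in the frame of bay_left between -0.01 and 0.05 m and x of spike2 in the frame of bay_left between -0.1 and 0.1 m and y of spike2 in the frame of bay_left between -0.057 and 0.057 m and z of spike2 in the frame of bay_left between -0.01 and 0.05 m and x of socket1 in the frame of bay_right between -0.1 and 0.1 m and y of socket1 in the frame of bay_right between -0.057 and 0.057 m and z of socket1 in the frame of bay_right between -0.01 and 0.05 m and x of socket2 in the frame of bay_right between -0.1 and 0.1 m and y of socket2 in the frame of bay_right between -0.057 and 0.057 m and z of socket2 in the frame of bay_right between -0.01 and 0.05 m and value of joint cab_drawer0 below 0.008 m); the robot touches nothing.
It fails at once if the chalice base is moved by more than 40 mm (distance of chalice_base from where it was at the start of the episode above 0.04 m).
It fails at once if the votive cup is moved by more than 40 mm (distance of votive_cup from where it was at the start of the episode above 0.04 m).
It fails at once if the scraper is moved by more than 40 mm (distance of scraper from where it was at the start of the episode above 0.04 m).
Of tablet1, tablet2, tablet3 only 2 to 3 are there at a start; the rules pass over those that are not, and their reading is None.
Of spike1, spike2, socket1, socket2 only 3 to 4 are there at a start; the rules pass over those that are not, and their reading is None.
At some moment in a run one of spike1, spike2, socket1, socket2 may be knocked a few centimetres aside while the robot is not near it.
It also fails if it takes over 210 s, if anything falls off the work surface, if the arm or the gripper's body presses on something with over 40 N, if the wrist force passes 120 N, or if a joint passes its speed limit or range.

## Working session

There is one attempt and no reset: what is moved stays moved. The work goes in short steps, Python scripts to look and compute and a tool call to move; the robot and the scene stay as the last step left them, time stands still between calls to the robot, and variables do not carry over. Pictures are saved under pics/ and viewed, and the job is handed in when it is done.

Besides the shell and the picture viewer there is one more tool, called after ">>>" as name(argument=value, ...) on one line, values as JSON. play_rows: Moves the arm, as the interface text tells. Shift numbers are shares of 300 mm and turn numbers shares of 90 degrees, none past 1 either way. Its arguments: {"type":"object","properties":{"commands":{"type":"array","items":{"type":"array"}},"squeeze":{"type":"number"}},"required":["commands"]}

```bash
ls; mkdir -p pics; python3 - <<'E'
from plant import *
import cv2,json
print(observe()); print(tcp_to_grasp)
for n in ("side","top","wrist"):
    p,d=read_camera(n); cv2.imwrite(f"pics/{n}0.png",p[:,:,::-1]); m=camera_model(n); print(n,m)
    import numpy as np; np.savez(f"{n}0.npz",p=p,d=d,E=np.array(m["extrinsics"]))
E
```

```text
pics
{'time': 0.0, 'q': array([ 1.29078828,  0.69001483, -0.19452994,  1.56635058,  0.1572917 ,
        0.90249223, -0.21512028]), 'qd': array([-0.00075283,  0.00114452, -0.0007576 ,  0.00145374, -0.00073429,
        0.00096273,  0.00025245]), 'joint_efforts': array([ 1.16069725e-03, -5.39610243e+01, -1.26636654e+00, -1.58542353e+01,
        9.07695241e-03,  9.44191182e-03, -7.11859286e-06]), 'eef_pos': array([ 0.19268726, -0.59386826,  0.23046345]), 'ee_rot': array([ 9.87709730e-01,  1.56296554e-01, -2.03246860e-04, -9.14192359e-04]), 'wrist_force': array([-0.22722153, -1.18067017, -0.68581281]), 'ft_torque': array([0.00031283, 0.04216153, 0.00999182]), 'width': 0.9992848152410557}
0.0187
side {'vertical_fov': 46.06547683278028, 'cx': 322.91049880648103, 'cy': 205.6392804926753, 'k1': -0.047210702680694834, 'extrinsics': array([[ 0.98895154,  0.08972128, -0.11800401,  0.39275941],
       [-0.14801405,  0.55379615, -0.81939103, -1.14005626],
       [-0.00816665,  0.82780427,  0.56095757,  0.79408933],
       [ 0.        ,  0.        ,  0.        ,  1.        ]])}
top {'vertical_fov': 48.084080399736436, 'cx': 318.99923856111945, 'cy': 200.66438742580672, 'k1': -0.0030435033744787092, 'extrinsics': array([[-0.01168781,  0.99013344, -0.13963943,  0.38860906],
       [-0.9998085 , -0.00937979,  0.01717515, -0.06643581],
       [ 0.0156959 ,  0.13981343,  0.99005345,  1.17444552],
       [ 0.        ,  0.        ,  0.        ,  1.        ]])}
wrist {'vertical_fov': 63.540756563262164, 'cx': 311.9005820014619, 'cy': 203.74413540115088, 'k1': -0.04384356062566204, 'extrinsics': array([[ 0.30935379,  0.91767172,  0.24935687,  0.25464882],
       [-0.95094586,  0.29893817,  0.07961121, -0.57315962],
       [-0.00148533, -0.26175291,  0.96513378,  0.3734716 ],
       [ 0.        ,  0.        ,  0.        ,  1.        ]])}
```

View pics/top0.png

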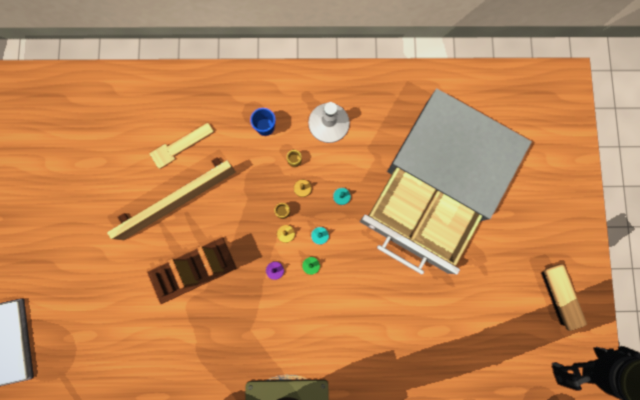

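View pics/side0.png

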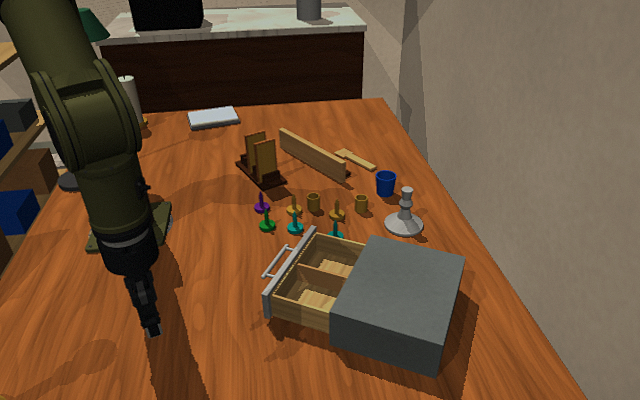

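View pics/wrist0.png

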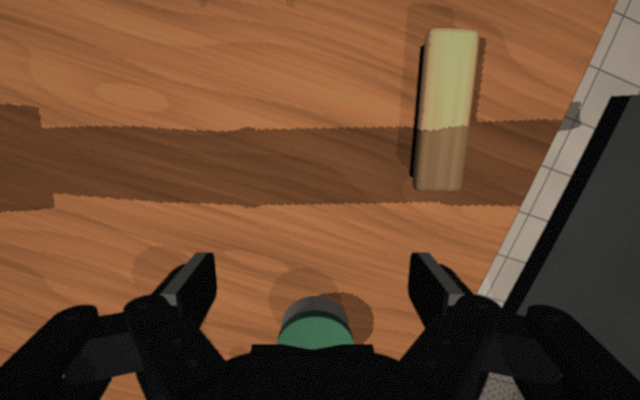

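The top view shows two tablets in the rack (about 187,271 and 216,257). Two brass cups are at (294,158) and (282,210), and two brass spikes at (303,188) and (286,233). The look-alikes to leave are turquoise (342,196) and (320,235), green (311,265) and purple (275,270). Next I'll measure these in enlarged crops.

```bash
cat > h.py <<'E'
import numpy as np, cv2
from plant import camera_model
from scipy.spatial.transform import Rotation as R
def K(m): 
    f=200/np.tan(np.radians(m["vertical_fov"])/2); return f,m["cx"],m["cy"],m["k1"]
def ray(m,u,v):
    f,cx,cy,k=K(m); a=np.array([(u-cx)/f,(v-cy)/f],float); b=a.copy()
    for _ in range(20): b=a/(1+k*(b@b))
    return b
def at_depth(m,u,v,d,E=None):
    E=np.array(m["extrinsics"]) if E is None else E
    b=ray(m,u,v); return (E@np.array([b[0]*d,-b[1]*d,-d,1]))[:3]
def at_z(m,u,v,z,E=None):
    E=np.array(m["extrinsics"]) if E is None else E
    b=ray(m,u,v); r=E[:3,:3]@np.array([b[0],-b[1],-1]); o=E[:3,3]; return o+r*(z-o[2])/r[2]
def cloud(m,d,E=None):
    E=np.array(m["extrinsics"]) if E is None else E
    f,cx,cy,k=K(m); v,u=np.mgrid[:400,:640]; ax=(u-cx)/f; ay=(v-cy)/f; bx,by=ax.copy(),ay.copy()
    for _ in range(15):
        s=1+k*(bx**2+by**2); bx=ax/s; by=ay/s
    P=np.stack([bx*d,-by*d,-d],-1); return P@E[:3,:3].T+E[:3,3]
def project(m,p,E=None):
    E=np.array(m["extrinsics"]) if E is None else E
    c=np.linalg.inv(E)@np.append(p,1); x,y=c[0]/-c[2],-c[1]/-c[2]; f,cx,cy,k=K(m); s=1+k*(x*x+y*y)
    return np.array([cx+f*x*s,cy+f*y*s])
E
python3 - <<'E'
from h import *
a=np.load("top0.npz"); p=a["p"][:,:,::-1]
cv2.imwrite("pics/c1.png",cv2.resize(p[90:310,95:345],None,fx=3.2,fy=2.7*1,interpolation=cv2.INTER_CUBIC)[:600,:800])
c=p[130:290,90:250]; cv2.imwrite("pics/c2.png",cv2.resize(c,None,fx=3.75,fy=3.75,interpolation=cv2.INTER_CUBIC))
c=p[140:290,240:390]; cv2.imwrite("pics/c3.png",cv2.resize(c,None,fx=4,fy=4,interpolation=cv2.INTER_CUBIC))
c=p[80:290,350:550]; cv2.imwrite("pics/c4.png",cv2.resize(c,None,fx=2.8,fy=2.8,interpolation=cv2.INTER_CUBIC))
m=camera_model("top"); P=cloud(m,a["d"],a["E"])
np.save("P0.npy",P)
for n,u,v in [("table",400,330),("sockA",294,155),("spkA",303,188),("sockB",282,208),("spkB",286,233),("tabA",187,262),("tabB",215,248),("cabtop",460,150),("rail",170,200),("front",410,242),("bay",400,205),("handle",400,260)]:
    print(n,P[v,u].round(3), a["d"][v,u])
E
```

```text
table [ 0.219 -0.289  0.001] 1.1419619
sockA [ 0.678 -0.021  0.002] 1.2001355
spkA [ 0.583 -0.045  0.03 ] 1.159573
sockB [0.535 0.01  0.008] 1.1738684
spkB [ 0.466 -0.003  0.057] 1.1157486
tabA [0.397 0.243 0.047] 1.112168
tabB [0.431 0.176 0.042] 1.1231298
cabtop [ 0.663 -0.435  0.101] 1.1075977
rail [0.549 0.282 0.075] 1.1049079
front [ 0.439 -0.305  0.088] 1.0870905
bay [ 0.537 -0.296  0.025] 1.1626151
handle [ 0.396 -0.282  0.07 ] 1.0978479
```

View pics/c2.png

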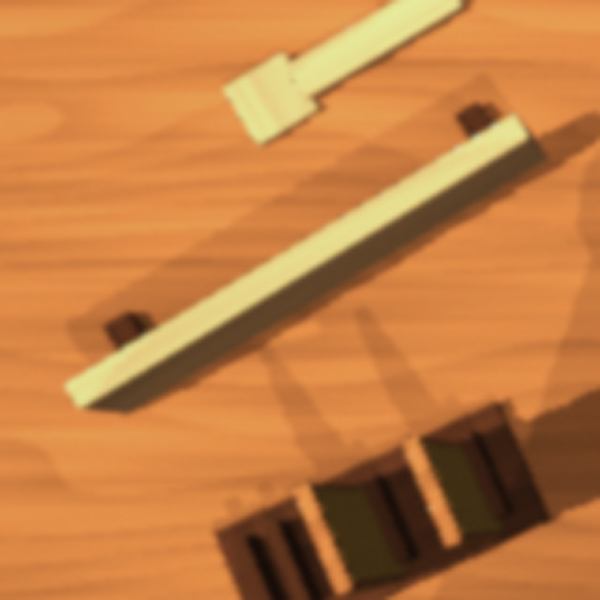

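View pics/c3.png

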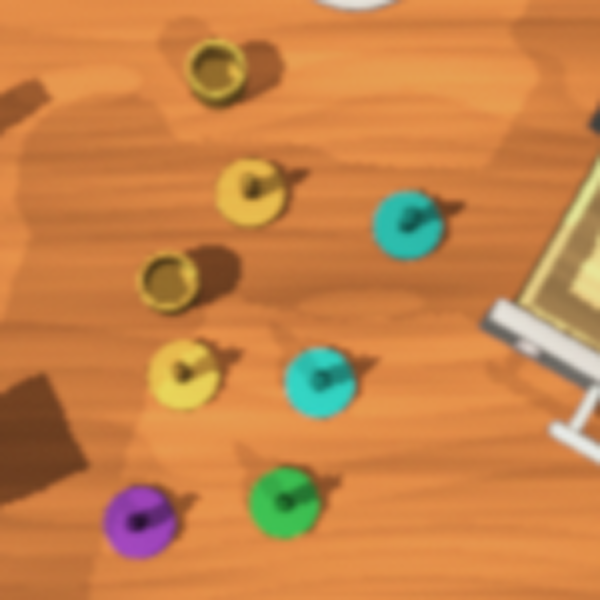

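View pics/c4.png

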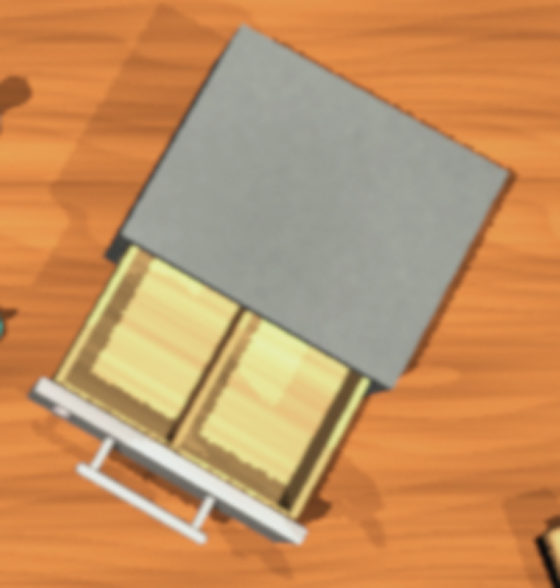

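```bash
python3 - <<'E'
from h import *
m=camera_model("top")
g=lambda u,v,z:at_z(m,u,v,z)[:2].round(4)
for n,x,y,z in [("sockA",217,70,.044),("sockB",168,281,.044),("spkA",251,193,.012),("spkB",184,375,.012),("tq1",407,225,.012),("tq2",320,382,.012),("green",285,503,.012),("purple",140,521,.012)]:
    print(n,g(x/4+240,y/4+140,z))
for n,x,y,z in [("railL",66,386,.075),("railL2",85,407,.075),("railR",515,115,.075),("railR2",528,138,.075),
 ("tA1",303,487,.152),("tA2",343,592,.152),("tB1",415,440,.152),("tB2",452,543,.152),("rkL",218,533,.012),("rkR",505,402,.012),("rkBR",550,517,.012)]:
    print(n,g(x/3.75+90,y/3.75+130,z))
for n,x,y,z in [("c1",242,27,.1),("c2",513,173,.1),("c3",393,387,.1),("c4",122,235,.1),("fL",42,380,.088),("fR",306,530,.088),("fLfront",35,393,.088),("fRfr",300,543,.088),("hL",80,468,.068),("hR",203,540,.068),("floorfrontmid div",175,440,.072)]:
    print(n,g(x/2.8+350,y/2.8+80,z))
P=np.load("P0.npy"); p=np.load("top0.npz")["p"]
# cabinet top fit
def rect(mask):
    q=P[mask][:,:2].astype(np.float32); r=cv2.minAreaRect(q); return r,len(q)
v,u=np.mgrid[:400,:640]
print("cab",rect((abs(P[...,2]-.1)<.004)&(u>380)&(u<550)&(v>80)&(v<230)))
print("rail",rect((abs(P[...,2]-.075)<.004)&(u>90)&(u<245)&(v>150)&(v<250)))
print("tabs",[ (rect((P[...,2]>.135)&(u>a)&(u<b)&(v>230)&(v<310))) for a,b in ((165,190),(195,220))])
print("front",rect((abs(P[...,2]-.088)<.004)&(u>350)&(u<470)&(v>190)&(v<290)))
for nm,uu,vv in [("chal",330,122),("cup",263,121)]: print(nm,P[vv,uu])
E
```

```text
sockA [ 0.6611 -0.0235]
sockB [0.5244 0.0081]
spkA [ 0.5859 -0.0443]
spkB [ 4.669e-01 -1.000e-04]
tq1 [ 0.5637 -0.1465]
tq2 [ 0.4614 -0.0881]
green [ 0.3841 -0.0647]
purple [0.3738 0.0281]
railL [0.4692 0.4304]
railL2 [0.4554 0.4174]
railR [0.6469 0.1426]
railR2 [0.6311 0.1337]
tA1 [0.4014 0.251 ]
tA2 [0.3392 0.2252]
tB1 [0.4288 0.1847]
tB2 [0.3672 0.1611]
rkL [0.3728 0.3509]
rkR [0.4596 0.158 ]
rkBR [0.381 0.126]
c1 [ 0.8199 -0.3844]
c2 [ 0.683  -0.6197]
c3 [ 0.4933 -0.4998]
c4 [ 0.6295 -0.2693]
fL [ 0.5037 -0.1971]
fR [ 0.3717 -0.4212]
fLfront [ 0.4924 -0.1907]
fRfr [ 0.3608 -0.4154]
hL [ 0.4277 -0.231 ]
hR [ 0.3639 -0.3368]
floorfrontmid div [ 0.4512 -0.3149]
cab (((0.6586163640022278, -0.439810186624527), (0.27137765288352966, 0.22835688292980194), 59.1561279296875), 8950)
rail (((0.48883140087127686, 0.24332694709300995), (0.17010335624217987, 0.3397845923900604), 31.530237197875977), 1084)
tabs [(((0.36423367261886597, 0.0956803485751152), (0.3215687572956085, 0.06400606781244278), 87.29360961914062), 225), (((0.38073980808258057, 0.06680766493082047), (0.2598555386066437, 0.061139896512031555), 80.13993072509766), 201)]
front (((0.4948790967464447, -0.33834272623062134), (0.26209205389022827, 0.15999747812747955), 60.41261291503906), 670)
chal [ 0.75213163 -0.11677413  0.05389135]
cup [0.77297524 0.06213688 0.00198984]
```

Crop c3 shows the brass (yellow) spikes at (303,188) and (286,234), and the open brass cups at (294,158) and (282,210). The turquoise, green and purple spikes are the decoys, so the choice is clear. Next is a move planner, then a wrist look from above the group.

```bash
cat > plan.py <<'E'
from h import *
from plant import observe
def Rt(yaw_y_deg, tilt=None):
    """tool down, tool y at given world angle; tilt=(axis_world, deg) applied after"""
    a=np.radians(yaw_y_deg); y=np.array([np.cos(a),np.sin(a),0]); z=np.array([0,0,-1.]); x=np.cross(y,z)
    M=R.from_matrix(np.stack([x,y,z],1))
    if tilt is not None: M=R.from_rotvec(np.radians(tilt[1])*np.array(tilt[0]))*M
    return M
def plan(wps):
    s=observe(); p0=s["eef_pos"]; R0=R.from_quat(s["ee_rot"])
    print("t",round(s["time"],2),"p",p0.round(4),"w",round(s["width"],3),"F",s["wrist_force"].round(1),"q",s["q"].round(2))
    for p,Rm in wps:
        sh=R0.inv().apply(np.array(p)-p0)/.3; rv=(R0.inv()*Rm).as_rotvec()/(np.pi/2)
        print([list(map(float,sh.round(3))),list(map(float,rv.round(3)))], "rows>=",round(max(np.linalg.norm(sh)*6,np.linalg.norm(rv)*90/8.59),1), "" if max(abs(sh).max(),abs(rv).max())<=1 else "TOO BIG")
E
python3 - <<'E'
from plan import *
plan([([.32,-.33,.25],Rt(-80)),([.40,-.02,.27],Rt(-90))])
E
```

```text
t 0.15 p [ 0.1927 -0.594   0.2307] w 1.001 F [-0.1  0.6  0.2] q [ 1.29  0.69 -0.19  1.57  0.16  0.9  -0.22]
[[0.675, -0.706, -0.064], [-0.001, 0.0, 0.089]] rows>= 5.9 
[[1.248, -1.607, -0.129], [-0.001, 0.0, 0.2]] rows>= 12.2 TOO BIG
```

>>> play_rows(commands=[[[0.675,-0.706,-0.064],[0,0,0.089],0],[[0.675,-0.706,-0.064],[0,0,0.089],0],[[0.675,-0.706,-0.064],[0,0,0.089],0],[[0.675,-0.706,-0.064],[0,0,0.089],0],[[0.675,-0.706,-0.064],[0,0,0.089],0],[[0.675,-0.706,-0.064],[0,0,0.089],0],[[0.675,-0.706,-0.064],[0,0,0.089],0],[[0.675,-0.706,-0.064],[0,0,0.089],0],[[0.675,-0.706,-0.064],[0,0,0.089],0]], squeeze=40)

```text
time: 1.05
eef_pos: [0.3193, -0.3313, 0.2501]
ee_rot: [0.996, 0.086, -0.0, -0.0]
wrist_force: [-0.3, -0.6, 0.5]
width: 0.5
```

```bash
python3 - <<'E'
from plan import *
plan([([.40,-.02,.27],Rt(-90)),([.32,-.33,.25],Rt(-80))])
E
```

```text
t 1.05 p [ 0.3193 -0.3313  0.2501] w 0.5 F [-0.3 -0.6  0.5] q [ 0.8   0.45 -0.15  2.02  0.1   0.68 -0.81]
[[0.443, -0.976, -0.066], [-0.0, 0.001, 0.11]] rows>= 6.4 
[[0.003, -0.004, 0.0], [-0.0, 0.001, -0.002]] rows>= 0.0
```

>>> play_rows(commands=[[[0.443,-0.976,-0.066],[0,0,0.11],0],[[0.443,-0.976,-0.066],[0,0,0.11],0],[[0.443,-0.976,-0.066],[0,0,0.11],0],[[0.443,-0.976,-0.066],[0,0,0.11],0],[[0.443,-0.976,-0.066],[0,0,0.11],0],[[0.443,-0.976,-0.066],[0,0,0.11],0],[[0.443,-0.976,-0.066],[0,0,0.11],0],[[0.443,-0.976,-0.066],[0,0,0.11],0],[[0.443,-0.976,-0.066],[0,0,0.11],0],[[0.443,-0.976,-0.066],[0,0,0.11],0]])

```text
time: 2.05
eef_pos: [0.3997, -0.0223, 0.2697]
ee_rot: [1.0, -0.002, -0.001, 0.0]
wrist_force: [-0.1, -0.1, 0.4]
width: 0.505
```

```bash
cat > look.py <<'E'
from plan import *
from plant import read_camera
import sys
def look(cam,name):
    m=camera_model(cam); p,d=read_camera(cam); cv2.imwrite(f"pics/{name}.png",p[:,:,::-1]); np.savez(name+".npz",p=p,d=d,E=np.array(m["extrinsics"])); return m,p,d
if __name__=="__main__": look(sys.argv[1],sys.argv[2])
E
python3 look.py wrist w1
```

```text
(no output)
```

View pics/w1.png

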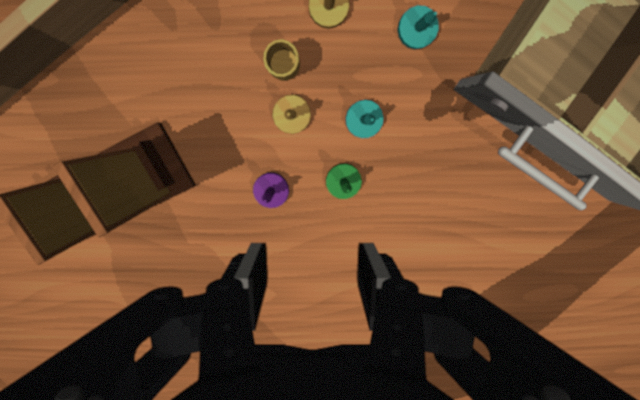

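The wrist view shows brass spike B at foot (292,114), socket B mouth at (282,57), and spike A near the top at (329,8). I'll compare these with the top-camera values.

```bash
python3 - <<'E'
from plan import *
E=np.load("w1.npz")["E"]; m=camera_model("wrist")
for n,u,v,z in [("spkB",292,114,.012),("tip",291,114,.062),("sockB",282,57,.044),("tq2",365,118,.012),("green",344,181,.012)]: print(n,at_z(m,u,v,z,E).round(4))
y=Rt(-90)
plan([([.467,0,.15],y),([.467,0,.018],y)])
E
```

```text
spkB [0.4672 0.0018 0.012 ]
tip [ 4.67e-01 -1.00e-04  6.20e-02]
sockB [0.5259 0.0094 0.044 ]
tq2 [ 0.4623 -0.0859  0.012 ]
green [ 0.3852 -0.0622  0.012 ]
t 2.1 p [ 0.3997 -0.0222  0.2698] w 0.5 F [-0.   0.1  0.9] q [ 0.02  0.34 -0.11  2.14  0.06  0.66 -1.7 ]
[[0.225, -0.075, 0.399], [0.0, 0.001, -0.003]] rows>= 2.8 
[[0.226, -0.075, 0.839], [0.0, 0.001, -0.003]] rows>= 5.2
```

>>> play_rows(commands=[[[0.225,-0.077,0.4],[0,0,0],-0.1],[[0.225,-0.077,0.4],[0,0,0],-0.1],[[0.225,-0.077,0.4],[0,0,0],-0.1],[[0.225,-0.077,0.4],[0,0,0],-0.1],[[0.225,-0.077,0.5],[0,0,0],-0.1],[[0.225,-0.077,0.6],[0,0,0],-0.1],[[0.225,-0.077,0.7],[0,0,0],-0.1],[[0.225,-0.077,0.78],[0,0,0],-0.1],[[0.225,-0.077,0.835],[0,0,0],-0.1],[[0.225,-0.077,0.835],[0,0,0],-0.1],[[0.225,-0.077,0.835],[0,0,0],-1],[[0.225,-0.077,0.835],[0,0,0],-1],[[0.225,-0.077,0.835],[0,0,0],-1],[[0.225,-0.077,0.835],[0,0,0],-1],[[0.225,-0.077,0.835],[0,0,0],-1],[[0.225,-0.077,0.835],[0,0,0],-1],[[0.225,-0.077,0.835],[0,0,0],-1],[[0.225,-0.077,0.835],[0,0,0],-1]], squeeze=40)

```text
time: 3.9
eef_pos: [0.4674, -0.0, 0.0206]
ee_rot: [1.0, -0.003, 0.0, 0.0]
wrist_force: [-0.1, -1.5, 7.4]
width: 0.126
```

```bash
cat > geo.py <<'E'
import numpy as np
cx=np.array([np.cos(np.radians(-30.8)),np.sin(np.radians(-30.8))]); cy=np.array([-cx[1],cx[0]])
mid=np.array([.5215,-.359])   # drawer midline at bay x=0
def bay(side,x,y): return mid+cx*x+cy*((.059 if side=="L" else -.059)+y)
rx=np.array([np.cos(np.radians(31.7)),np.sin(np.radians(31.7))]); ry=np.array([-rx[1],rx[0]])
railface=np.array([.5507,.2810])-.01*rx
E
python3 - <<'E'
from plan import *
from geo import *
b=bay("L",-.04,.027); print(b)
plan([([.467,0,.20],Rt(-90)),([b[0]-.0,b[1],.20],Rt(-30.8))])
E
```

```text
[ 0.53117729 -0.26464773]
t 3.9 p [ 0.4674 -0.      0.0206] w 0.126 F [-0.1 -1.5  7.4] q [-0.09  0.9  -0.01  2.17  0.14  0.07 -1.81]
[[-0.001, 0.0, -0.598], [0.0, -0.0, -0.004]] rows>= 3.6 
[[0.218, 0.881, -0.597], [0.001, 0.0, -0.661]] rows>= 6.9
```

>>> play_rows(commands=[[[0,0,-0.2],[0,0,0],-1],[[0,0,-0.4],[0,0,0],-1],[[0,0,-0.598],[0,0,0],-1],[[0,0,-0.598],[0,0,0],-1],[[0.218,0.881,-0.597],[0,0,-0.661],-1],[[0.218,0.881,-0.597],[0,0,-0.661],-1],[[0.218,0.881,-0.597],[0,0,-0.661],-1],[[0.218,0.881,-0.597],[0,0,-0.661],-1],[[0.218,0.881,-0.597],[0,0,-0.661],-1],[[0.218,0.881,-0.597],[0,0,-0.661],-1],[[0.218,0.881,-0.597],[0,0,-0.661],-1],[[0.218,0.881,-0.597],[0,0,-0.661],-1],[[0.218,0.881,-0.597],[0,0,-0.661],-1]])

```text
time: 5.2
eef_pos: [0.5308, -0.2639, 0.2003]
ee_rot: [0.87, 0.493, -0.0, 0.0]
wrist_force: [0.2, 1.1, -0.3]
width: 0.12
```

```bash
python3 - <<'E'
from plan import *
from geo import *
from look import look
m,p,d=look("top","t2"); cv2.imwrite("pics/t2c.png",cv2.resize(p[140:300,330:530,::-1],None,fx=3.5,fy=3.5))
b=bay("L",-.04,.027)
plan([([b[0],b[1],.047],Rt(-30.8)),([b[0],b[1],.2],Rt(-30.8))])
E
```

```text
t 5.25 p [ 0.5311 -0.2636  0.2003] w 0.129 F [-0.3  0.4 -1. ] q [ 0.64  0.71 -0.46  1.69  0.4   0.83 -0.53]
[[-0.002, 0.002, 0.511], [0.0, 0.0, -0.001]] rows>= 3.1 
[[-0.003, 0.002, 0.001], [0.0, 0.0, -0.001]] rows>= 0.0
```

View pics/t2c.png

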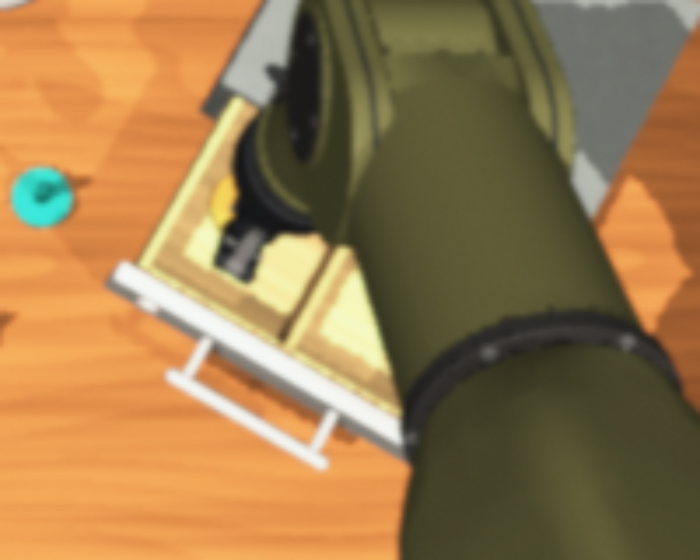

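>>> play_rows(commands=[[[-0.002,0.002,0.15],[0,0,0],-1],[[-0.002,0.002,0.3],[0,0,0],-1],[[-0.002,0.002,0.42],[0,0,0],-1],[[-0.002,0.002,0.48],[0,0,0],-1],[[-0.002,0.002,0.511],[0,0,0],-1],[[-0.002,0.002,0.511],[0,0,0],-1]])

```text
time: 5.85
eef_pos: [0.531, -0.2636, 0.0465]
ee_rot: [0.87, 0.493, -0.001, -0.0]
wrist_force: [-1.2, -0.1, -0.7]
width: 0.126
```

```bash
python3 - <<'E'
from plan import *
from look import look
m,p,d=look("side","s3"); cv2.imwrite("pics/s3c.png",cv2.resize(p[200:390,220:470,::-1],None,fx=3,fy=3))
m,p,d=look("wrist","w3")
plan([])
E
```

```text
t 5.95 p [ 0.5323 -0.2644  0.0482] w 0.121 F [ 0.9 -0.3 -1.3] q [ 0.57  0.92 -0.33  1.78  0.54  0.53 -0.65]
```

View pics/s3c.png

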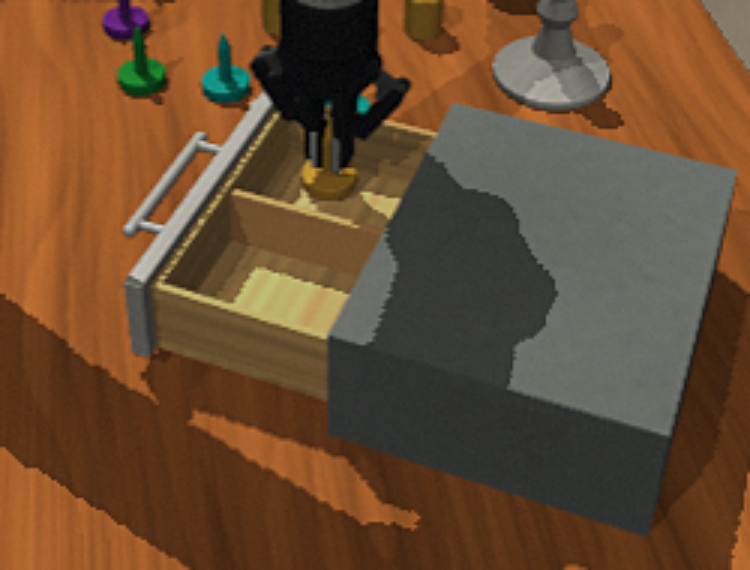

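View pics/w3.png

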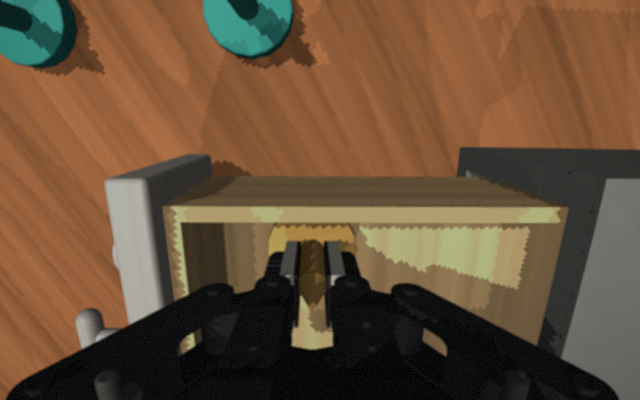

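The spike is in the left bay, upright, with its foot near the floor. Releasing.

>>> play_rows(commands=[[[0,0,0],[0,0,0],-0.2],[[0,0,0],[0,0,0],-0.2],[[0,0,0],[0,0,0],-0.2],[[0,0,0],[0,0,0],-0.2],[[0,0,-0.1],[0,0,0],-0.2],[[0,0,-0.25],[0,0,0],-0.2],[[0,0,-0.4],[0,0,0],-0.2],[[0,0,-0.55],[0,0,0],-0.2],[[0,0,-0.55],[0,0,0],-0.2]])

```text
time: 6.85
eef_pos: [0.536, -0.2651, 0.2197]
ee_rot: [0.87, 0.493, 0.005, 0.006]
wrist_force: [0.6, 0.3, -0.0]
width: 0.397
```

```bash
python3 - <<'E'
from plan import *
from look import look
m,p,d=look("wrist","w4")
plan([([.586,-.0443,.2],Rt(-90)),([.586,-.0443,.10],Rt(-90)),([.586,-.0443,.021],Rt(-90))])
E
```

```text
t 6.9 p [ 0.534  -0.2648  0.2166] w 0.401 F [ 0.2 -0.6 -0. ] q [ 0.65  0.69 -0.47  1.67  0.4   0.86 -0.52]
[[0.72, -0.23, 0.054], [0.005, -0.004, 0.656]] rows>= 6.9 
[[0.719, -0.233, 0.387], [0.005, -0.004, 0.656]] rows>= 6.9 
[[0.719, -0.235, 0.651], [0.005, -0.004, 0.656]] rows>= 6.9
```

View pics/w4.png

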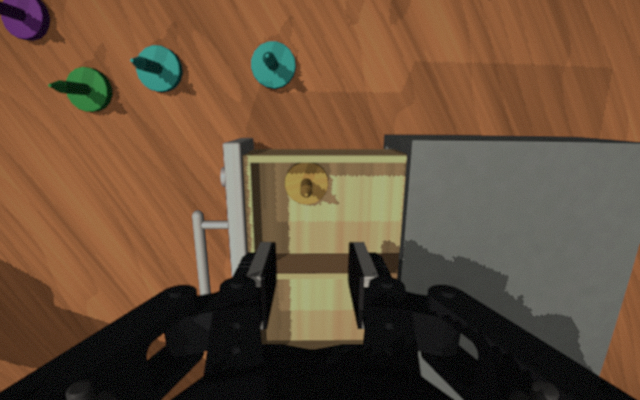

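>>> play_rows(commands=[[[0.719,-0.231,0.22],[0.005,-0.004,0.656],-0.2],[[0.719,-0.231,0.22],[0.005,-0.004,0.656],-0.2],[[0.719,-0.231,0.22],[0.005,-0.004,0.656],-0.2],[[0.719,-0.231,0.22],[0.005,-0.004,0.656],-0.2],[[0.719,-0.231,0.22],[0.005,-0.004,0.656],-0.2],[[0.719,-0.231,0.22],[0.005,-0.004,0.656],-0.2],[[0.719,-0.231,0.22],[0.005,-0.004,0.656],-0.2],[[0.719,-0.231,0.22],[0.005,-0.004,0.656],-0.2],[[0.719,-0.231,0.22],[0.005,-0.004,0.656],-0.2],[[0.719,-0.231,0.22],[0.005,-0.004,0.656],-0.2]])

```text
time: 7.9
eef_pos: [0.5856, -0.0449, 0.1497]
ee_rot: [1.0, 0.001, -0.001, 0.0]
wrist_force: [-1.0, -0.4, 1.2]
width: 0.4
```

```bash
python3 - <<'E'
from plan import *
from look import look
m,p,d=look("wrist","w5")
plan([([.586,-.0443,.08],Rt(-90)),([.586,-.0443,.021],Rt(-90))])
E
```

```text
t 7.95 p [ 0.5857 -0.0448  0.1499] w 0.398 F [ 0.2 -0.3 -0.2] q [ 0.06  0.74 -0.11  1.76  0.13  0.65 -1.69]
[[0.001, -0.002, 0.233], [0.0, 0.001, 0.001]] rows>= 1.4 
[[0.001, -0.002, 0.43], [0.0, 0.001, 0.001]] rows>= 2.6
```

View pics/w5.png

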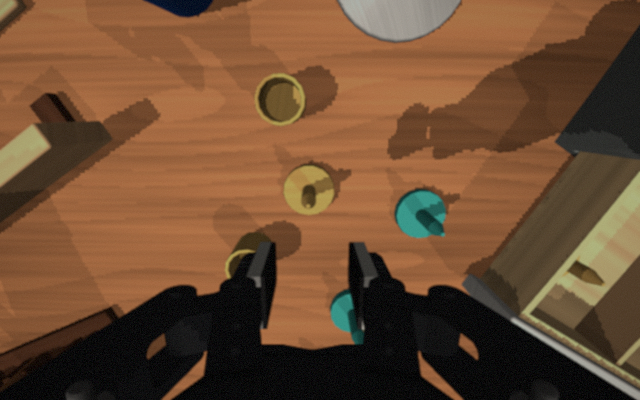

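```bash
python3 - <<'E'
from plan import *
E=np.load("w5.npz")["E"]; m=camera_model("wrist")
for n,u,v,z in [("spkA",309,190,.012),("sockA",280,99,.044)]: print(n,at_z(m,u,v,z,E).round(4))
E
```

```text
spkA [ 0.5871 -0.0417  0.012 ]
sockA [ 0.663  -0.0206  0.044 ]
```

>>> play_rows(commands=[[[0.001,-0.002,0.12],[0,0,0],-0.2],[[0.001,-0.002,0.233],[0,0,0],-0.2],[[0.001,-0.002,0.233],[0,0,0],-0.2]])

```text
time: 8.25
eef_pos: [0.5825, -0.0445, 0.0763]
ee_rot: [1.0, 0.001, -0.005, -0.0]
wrist_force: [-2.0, 0.3, 0.1]
width: 0.397
```

>>> play_rows(commands=[[[0.01,-0.004,0.08],[0,0,0],-0.2],[[0.01,-0.004,0.14],[0,0,0],-0.2],[[0.01,-0.004,0.182],[0,0,0],-0.2],[[0.01,-0.004,0.182],[0,0,0],-0.2],[[0.01,-0.004,0.182],[0,0,0],-1],[[0.01,-0.004,0.182],[0,0,0],-1],[[0.01,-0.004,0.182],[0,0,0],-1],[[0.01,-0.004,0.182],[0,0,0],-1],[[0.01,-0.004,0.182],[0,0,0],-1],[[0.01,-0.004,0.182],[0,0,0],-1],[[0.01,-0.004,0.182],[0,0,0],-1]])

```text
time: 9.35
eef_pos: [0.5859, -0.0433, 0.0229]
ee_rot: [1.0, 0.001, -0.004, -0.0]
wrist_force: [-0.6, -0.1, 5.3]
width: 0.123
```

```bash
python3 - <<'E'
from plan import *
from geo import *
b=bay("L",-.04,-.027); print(b)
E=np.load("w4.npz")["E"]; m=camera_model("wrist"); print("placed",at_z(m,307,184,.034,E), bay("L",-.04,.027))
plan([([.586,-.043,.20],Rt(-90)),([b[0]-.0,b[1],.20],Rt(-30.8))])
E
```

```text
[ 0.50352698 -0.31103157]
placed [ 0.53234493 -0.26431937  0.034     ] [ 0.53117729 -0.26464773]
t 9.35 p [ 0.5859 -0.0433  0.0229] w 0.123 F [-0.6 -0.1  5.3] q [ 0.04  0.95 -0.08  1.8   0.16  0.4  -1.72]
[[-0.004, -0.001, -0.59], [-0.0, 0.005, 0.001]] rows>= 3.5 
[[-0.281, 0.892, -0.588], [-0.002, 0.004, -0.657]] rows>= 6.9
```

>>> play_rows(commands=[[[0,0,-0.2],[0,0,0],-1],[[0,0,-0.4],[0,0,0],-1],[[0,0,-0.59],[0,0,0],-1],[[0,0,-0.59],[0,0,0],-1],[[-0.281,0.892,-0.588],[-0.002,0.004,-0.657],-1],[[-0.281,0.892,-0.588],[-0.002,0.004,-0.657],-1],[[-0.281,0.892,-0.588],[-0.002,0.004,-0.657],-1],[[-0.281,0.892,-0.588],[-0.002,0.004,-0.657],-1],[[-0.281,0.892,-0.588],[-0.002,0.004,-0.657],-1],[[-0.281,0.892,-0.588],[-0.002,0.004,-0.657],-1],[[-0.281,0.892,-0.588],[-0.002,0.004,-0.657],-1],[[-0.281,0.892,-0.588],[-0.002,0.004,-0.657],-1],[[-0.281,0.892,-0.588],[-0.002,0.004,-0.657],-1],[[-0.281,0.892,-0.588],[-0.002,0.004,-0.657],-1]])

```text
time: 10.75
eef_pos: [0.5039, -0.3096, 0.2]
ee_rot: [0.869, 0.494, 0.0, -0.001]
wrist_force: [-0.1, -0.7, -1.1]
width: 0.122
```

```bash
python3 - <<'E'
from plan import *
from geo import *
b=bay("L",-.04,-.027)
plan([([b[0],b[1],.049],Rt(-30.8))])
E
```

```text
t 10.75 p [ 0.5039 -0.3096  0.2   ] w 0.122 F [-0.1 -0.7 -1.1] q [ 0.74  0.71 -0.47  1.69  0.41  0.83 -0.45]
[[-0.005, 0.002, 0.503], [-0.001, -0.0, 0.001]] rows>= 3.0
```

>>> play_rows(commands=[[[-0.005,0.002,0.15],[0,0,0],-1],[[-0.005,0.002,0.3],[0,0,0],-1],[[-0.005,0.002,0.42],[0,0,0],-1],[[-0.005,0.002,0.48],[0,0,0],-1],[[-0.005,0.002,0.503],[0,0,0],-1],[[-0.005,0.002,0.503],[0,0,0],-1],[[-0.005,0.002,0.503],[0,0,0],-0.2],[[-0.005,0.002,0.503],[0,0,0],-0.2],[[-0.005,0.002,0.503],[0,0,0],-0.2],[[-0.005,0.002,0.503],[0,0,0],-0.2],[[-0.005,0.002,0.42],[0,0,0],-0.2],[[-0.005,0.002,0.3],[0,0,0],-0.2],[[-0.005,0.002,0.15],[0,0,0],-0.2],[[-0.005,0.002,0],[0,0,0],-0.2],[[-0.005,0.002,0],[0,0,0],0.4]])

```text
time: 12.25
eef_pos: [0.5078, -0.3126, 0.2066]
ee_rot: [0.869, 0.494, 0.004, 0.005]
wrist_force: [0.8, 0.1, 0.5]
width: 0.557
```

```bash
python3 - <<'E'
from plan import *
from look import look
m,p,d=look("wrist","w6")
plan([([.525,.009,.2],Rt(-90)),([.525,.009,.12],Rt(-90))])
E
```

```text
t 12.3 p [ 0.5058 -0.3121  0.2036] w 0.642 F [-0.2  0.2 -0. ] q [ 0.75  0.71 -0.48  1.69  0.41  0.84 -0.45]
[[0.952, -0.493, 0.01], [0.003, -0.003, 0.658]] rows>= 6.9 
[[0.952, -0.495, 0.276], [0.003, -0.003, 0.658]] rows>= 6.9
```

View pics/w6.png

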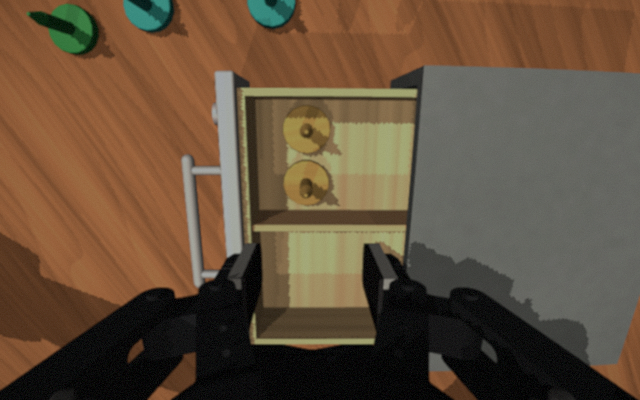

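Both spikes stand side by side in the left bay, at (306,130) and (306,183). Next are the sockets.

>>> play_rows(commands=[[[0.952,-0.494,0.15],[0.003,-0.003,0.658],0.4],[[0.952,-0.494,0.15],[0.003,-0.003,0.658],0.4],[[0.952,-0.494,0.15],[0.003,-0.003,0.658],0.4],[[0.952,-0.494,0.15],[0.003,-0.003,0.658],0.4],[[0.952,-0.494,0.15],[0.003,-0.003,0.658],0.4],[[0.952,-0.494,0.15],[0.003,-0.003,0.658],0.4],[[0.952,-0.494,0.15],[0.003,-0.003,0.658],0.4],[[0.952,-0.494,0.15],[0.003,-0.003,0.658],0.4],[[0.952,-0.494,0.15],[0.003,-0.003,0.658],0.4],[[0.952,-0.494,0.15],[0.003,-0.003,0.658],0.4],[[0.952,-0.494,0.15],[0.003,-0.003,0.658],0.4]])

```text
time: 13.4
eef_pos: [0.5247, 0.007, 0.1578]
ee_rot: [1.0, -0.001, -0.0, 0.001]
wrist_force: [-0.0, -0.2, -0.5]
width: 0.7
```

```bash
python3 - <<'E'
from plan import *
from look import look
m,p,d=look("wrist","w7")
plan([([.525,.009,.08],Rt(-90)),([.525,.009,.010],Rt(-90))])
E
```

```text
t 13.45 p [0.5248 0.0072 0.1579] w 0.705 F [-0.2 -1.2 -0.5] q [-0.05  0.67 -0.09  1.94  0.11  0.54 -1.79]
[[0.001, -0.006, 0.26], [0.001, -0.0, -0.002]] rows>= 1.6 
[[0.001, -0.007, 0.493], [0.001, -0.0, -0.002]] rows>= 3.0
```

View pics/w7.png

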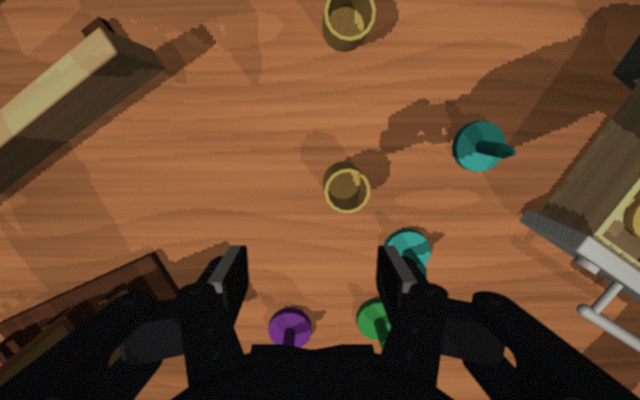

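Socket B now shows at (347,188), to the right of where I expected it, so it may have been knocked. I'll recompute its position.

```bash
python3 - <<'E'
from plan import *
E=np.load("w7.npz")["E"]; m=camera_model("wrist")
for n,u,v,z in [("sockB",347,190,.044),("sockA",350,14,.044),("tq2",409,250,.012)]: print(n,at_z(m,u,v,z,E).round(4))
p=at_z(m,347,190,.044,E)
plan([([p[0],p[1],.08],Rt(-90)),([p[0],p[1],.010],Rt(-90))])
E
```

```text
sockB [ 0.5317 -0.0212  0.044 ]
sockA [ 0.6617 -0.0203  0.044 ]
tq2 [ 0.4648 -0.0866  0.012 ]
t 13.45 p [0.5248 0.0072 0.1579] w 0.705 F [-0.2 -1.2 -0.5] q [-0.05  0.67 -0.09  1.94  0.11  0.54 -1.79]
[[0.023, 0.094, 0.26], [0.001, -0.0, -0.002]] rows>= 1.7 
[[0.023, 0.094, 0.493], [0.001, -0.0, -0.002]] rows>= 3.0
```

>>> play_rows(commands=[[[0.022,0.096,0.1],[0,0,0],0.4],[[0.022,0.096,0.2],[0,0,0],0.4],[[0.022,0.096,0.3],[0,0,0],0.4],[[0.022,0.096,0.38],[0,0,0],0.4],[[0.022,0.096,0.45],[0,0,0],0.4],[[0.022,0.096,0.485],[0,0,0],0.4],[[0.022,0.096,0.485],[0,0,0],0.4],[[0.022,0.096,0.485],[0,0,0],-1],[[0.022,0.096,0.485],[0,0,0],-1],[[0.022,0.096,0.485],[0,0,0],-1],[[0.022,0.096,0.485],[0,0,0],-1],[[0.022,0.096,0.485],[0,0,0],-1],[[0.022,0.096,0.485],[0,0,0],-1]], squeeze=30)

```text
time: 14.75
eef_pos: [0.5321, -0.022, 0.0135]
ee_rot: [1.0, -0.001, 0.001, 0.001]
wrist_force: [-0.2, -0.3, 6.4]
width: 0.444
```

```bash
python3 - <<'E'
from plan import *
from geo import *
b=bay("R",-.04,.027); print(b)
plan([([.532,-.022,.20],Rt(-90)),([b[0]-.0,b[1],.20],Rt(-30.8))])
E
```

```text
[ 0.47075623 -0.366005  ]
t 14.75 p [ 0.5321 -0.022   0.0135] w 0.444 F [-0.2 -0.3  6.4] q [-0.02  0.93 -0.04  1.98  0.16  0.23 -1.78]
[[0.001, 0.001, -0.622], [0.001, -0.001, -0.002]] rows>= 3.7 
[[-0.2, 1.148, -0.62], [0.002, -0.001, -0.66]] rows>= 7.9 TOO BIG
```

>>> play_rows(commands=[[[0,0,-0.2],[0,0,0],-1],[[0,0,-0.4],[0,0,0],-1],[[0,0,-0.622],[0,0,0],-1],[[0,0,-0.622],[0,0,0],-1],[[-0.15,0.95,-0.62],[0,0,-0.66],-1],[[-0.15,0.95,-0.62],[0,0,-0.66],-1],[[-0.15,0.95,-0.62],[0,0,-0.66],-1],[[-0.15,0.95,-0.62],[0,0,-0.66],-1],[[-0.15,0.95,-0.62],[0,0,-0.66],-1],[[-0.15,0.95,-0.62],[0,0,-0.66],-1],[[-0.15,0.95,-0.62],[0,0,-0.66],-1],[[-0.15,0.95,-0.62],[0,0,-0.66],-1],[[-0.15,0.95,-0.62],[0,0,-0.66],-1]])

```text
time: 16.05
eef_pos: [0.4861, -0.3054, 0.2]
ee_rot: [0.87, 0.494, 0.001, 0.001]
wrist_force: [-0.4, -0.0, -0.6]
width: 0.449
```

```bash
python3 - <<'E'
from plan import *
from geo import *
b=bay("R",-.04,.027)
plan([([b[0],b[1],.2],Rt(-30.8)),([b[0],b[1],.039],Rt(-30.8))])
E
```

```text
t 16.05 p [ 0.4861 -0.3054  0.2   ] w 0.449 F [-0.4 -0.  -0.6] q [ 0.76  0.69 -0.48  1.75  0.42  0.8  -0.46]
[[-0.2, 0.06, 0.0], [0.001, -0.0, -0.001]] rows>= 1.3 
[[-0.2, 0.059, 0.537], [0.001, -0.0, -0.001]] rows>= 3.5
```

>>> play_rows(commands=[[[-0.2,0.059,0],[0,0,0],-1],[[-0.2,0.059,0],[0,0,0],-1],[[-0.2,0.059,0.15],[0,0,0],-1],[[-0.2,0.059,0.3],[0,0,0],-1],[[-0.2,0.059,0.43],[0,0,0],-1],[[-0.2,0.059,0.51],[0,0,0],-1],[[-0.2,0.059,0.537],[0,0,0],-1],[[-0.2,0.059,0.537],[0,0,0],-1],[[-0.2,0.059,0.537],[0,0,0],0.25],[[-0.2,0.059,0.537],[0,0,0],0.25],[[-0.2,0.059,0.537],[0,0,0],0.25],[[-0.2,0.059,0.537],[0,0,0],0.25],[[-0.2,0.059,0.43],[0,0,0],0.25],[[-0.2,0.059,0.3],[0,0,0],0.25],[[-0.2,0.059,0.15],[0,0,0],0.25],[[-0.2,0.059,0],[0,0,0],0.25],[[-0.2,0.059,0],[0,0,0],0.4]])

```text
time: 17.75
eef_pos: [0.4744, -0.3677, 0.2067]
ee_rot: [0.87, 0.493, 0.004, 0.006]
wrist_force: [0.5, -1.0, 0.4]
width: 0.699
```

```bash
python3 - <<'E'
from plan import *
from look import look
m,p,d=look("wrist","w8")
plan([([.52,-.13,.2],Rt(-70)),([.6,-.04,.2],Rt(-90))])
E
```

```text
t 17.8 p [ 0.4724 -0.3671  0.2036] w 0.698 F [0.3 0.  0.1] q [ 0.86  0.72 -0.49  1.68  0.43  0.84 -0.35]
[[0.76, -0.27, 0.01], [0.006, -0.002, 0.434]] rows>= 4.8 
[[1.154, -0.195, 0.011], [0.005, -0.003, 0.657]] rows>= 7.0 TOO BIG
```

View pics/w8.png

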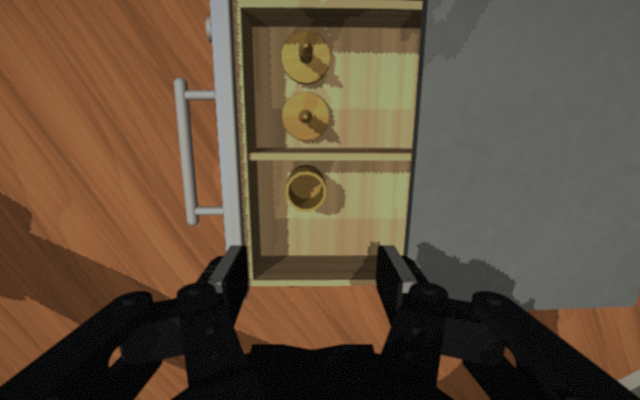

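The socket stands in the right bay at (306,188). The last socket is next.

>>> play_rows(commands=[[[0.96,-0.22,0.0],[0.006,-0.002,0.657],0.4],[[0.96,-0.22,0.0],[0.006,-0.002,0.657],0.4],[[0.96,-0.22,0.0],[0.006,-0.002,0.657],0.4],[[0.96,-0.22,0.0],[0.006,-0.002,0.657],0.4],[[0.96,-0.22,0.0],[0.006,-0.002,0.657],0.4],[[0.96,-0.22,0.0],[0.006,-0.002,0.657],0.4],[[0.96,-0.22,0.0],[0.006,-0.002,0.657],0.4],[[0.96,-0.22,0.0],[0.006,-0.002,0.657],0.4],[[0.96,-0.22,0.0],[0.006,-0.002,0.657],0.4],[[0.96,-0.22,0.0],[0.006,-0.002,0.657],0.4],[[0.96,-0.22,0.0],[0.006,-0.002,0.657],0.4]])

```text
time: 18.9
eef_pos: [0.5631, -0.0878, 0.2029]
ee_rot: [1.0, -0.001, 0.0, -0.001]
wrist_force: [0.2, -0.3, 0.3]
width: 0.698
```

```bash
python3 - <<'E'
from plan import *
from look import look
m,p,d=look("wrist","w9")
plan([([.662,-.022,.12],Rt(-90)),([.662,-.022,.012],Rt(-90))])
E
```

```text
t 18.95 p [ 0.5633 -0.0875  0.203 ] w 0.703 F [0.9 0.5 0.4] q [ 0.16  0.65 -0.15  1.77  0.13  0.73 -1.63]
[[0.328, -0.218, 0.277], [-0.001, -0.001, -0.001]] rows>= 2.9 
[[0.328, -0.218, 0.637], [-0.001, -0.001, -0.001]] rows>= 4.5
```

View pics/w9.png

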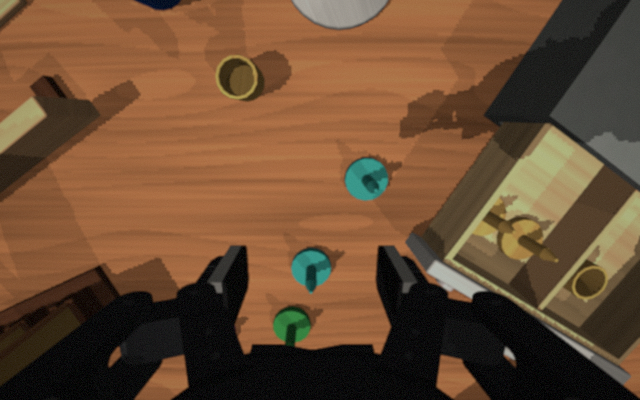

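```bash
python3 - <<'E'
from plan import *
E=np.load("w9.npz")["E"]; m=camera_model("wrist")
for n,u,v,z in [("sockA",238,76,.044),("tq1",367,179,.012)]: print(n,at_z(m,u,v,z,E).round(4))
E
```

```text
sockA [ 0.6633 -0.0219  0.044 ]
tq1 [ 0.5648 -0.1447  0.012 ]
```

>>> play_rows(commands=[[[0.328,-0.22,0.2],[0,0,0],0.4],[[0.328,-0.22,0.2],[0,0,0],0.4],[[0.328,-0.22,0.2],[0,0,0],0.4],[[0.328,-0.22,0.2],[0,0,0],0.4],[[0.328,-0.22,0.2],[0,0,0],0.4]])

```text
time: 19.45
eef_pos: [0.6614, -0.0221, 0.1424]
ee_rot: [1.0, -0.001, -0.0, -0.001]
wrist_force: [0.1, -1.0, -0.2]
width: 0.7
```

```bash
python3 - <<'E'
from plan import *
plan([([.662,-.022,.012],Rt(-90))])
E
```

```text
t 19.45 p [ 0.6614 -0.0221  0.1424] w 0.7 F [ 0.1 -1.  -0.2] q [ 0.03  0.84 -0.13  1.52  0.13  0.78 -1.72]
[[0.002, 0.0, 0.435], [-0.001, 0.0, -0.001]] rows>= 2.6
```

>>> play_rows(commands=[[[0.003,0,0.1],[0,0,0],0.4],[[0.003,0,0.2],[0,0,0],0.4],[[0.003,0,0.3],[0,0,0],0.4],[[0.003,0,0.38],[0,0,0],0.4],[[0.003,0,0.432],[0,0,0],0.4],[[0.003,0,0.432],[0,0,0],0.4],[[0.003,0,0.432],[0,0,0],-1],[[0.003,0,0.432],[0,0,0],-1],[[0.003,0,0.432],[0,0,0],-1],[[0.003,0,0.432],[0,0,0],-1],[[0.003,0,0.432],[0,0,0],-1],[[0.003,0,0.432],[0,0,0],-1],[[0.003,0,0.25],[0,0,0],-1],[[0.003,0,0.1],[0,0,0],-1],[[0.003,0,-0.1],[0,0,0],-1],[[0.003,0,-0.2],[0,0,0],-1],[[0.003,0,-0.2],[0,0,0],-1]])

```text
time: 21.15
eef_pos: [0.6667, -0.0219, 0.2099]
ee_rot: [1.0, -0.001, 0.007, -0.001]
wrist_force: [0.4, -0.9, -0.9]
width: 0.445
```

```bash
python3 - <<'E'
from plan import *
from geo import *
b=bay("R",-.04,-.027);print(b)
plan([([.52,-.25,.2],Rt(-50)),([b[0],b[1],.2],Rt(-30.8))])
E
```

```text
[ 0.44310592 -0.41238884]
t 21.15 p [ 0.6667 -0.0219  0.2099] w 0.445 F [ 0.4 -0.9 -0.9] q [ 0.04  0.76 -0.14  1.47  0.12  0.91 -1.71]
[[-0.488, 0.761, 0.025], [0.002, -0.008, -0.446]] rows>= 5.4 
[[-0.743, 1.303, 0.021], [0.003, -0.008, -0.659]] rows>= 9.0 TOO BIG
```

>>> play_rows(commands=[[[-0.55,0.98,0.0],[0,0,-0.659],-1],[[-0.55,0.98,0.0],[0,0,-0.659],-1],[[-0.55,0.98,0.0],[0,0,-0.659],-1],[[-0.55,0.98,0.0],[0,0,-0.659],-1],[[-0.55,0.98,0.0],[0,0,-0.659],-1],[[-0.55,0.98,0.0],[0,0,-0.659],-1],[[-0.55,0.98,0.0],[0,0,-0.659],-1],[[-0.55,0.98,0.0],[0,0,-0.659],-1],[[-0.55,0.98,0.0],[0,0,-0.659],-1],[[-0.55,0.98,0.0],[0,0,-0.659],-1]])

```text
time: 22.15
eef_pos: [0.5019, -0.3139, 0.2071]
ee_rot: [0.869, 0.495, 0.007, 0.002]
wrist_force: [1.2, -0.2, -0.4]
width: 0.448
```

```bash
python3 - <<'E'
from plan import *
from geo import *
b=bay("R",-.04,-.027);print(b)
plan([([b[0],b[1],.2],Rt(-30.8)),([b[0],b[1],.039],Rt(-30.8))])
E
```

```text
[ 0.44310592 -0.41238884]
t 22.15 p [ 0.5019 -0.3139  0.2071] w 0.448 F [ 1.2 -0.2 -0.4] q [ 0.76  0.7  -0.48  1.7   0.41  0.83 -0.43]
[[-0.382, -0.001, 0.02], [0.007, -0.006, 0.001]] rows>= 2.3 
[[-0.388, -0.007, 0.556], [0.007, -0.006, 0.001]] rows>= 4.1
```

>>> play_rows(commands=[[[-0.382,0,0],[0.007,-0.006,0],-1],[[-0.382,0,0],[0.007,-0.006,0],-1],[[-0.382,0,0],[0.007,-0.006,0],-1],[[-0.382,0,0],[0.007,-0.006,0],-1],[[-0.384,-0.002,0.15],[0.007,-0.006,0],-1],[[-0.385,-0.004,0.3],[0.007,-0.006,0],-1],[[-0.387,-0.006,0.45],[0.007,-0.006,0],-1],[[-0.388,-0.007,0.53],[0.007,-0.006,0],-1],[[-0.388,-0.007,0.556],[0.007,-0.006,0],-1],[[-0.388,-0.007,0.556],[0.007,-0.006,0],-1],[[-0.388,-0.007,0.556],[0.007,-0.006,0],0.25],[[-0.388,-0.007,0.556],[0.007,-0.006,0],0.25],[[-0.388,-0.007,0.556],[0.007,-0.006,0],0.25],[[-0.388,-0.007,0.556],[0.007,-0.006,0],0.25],[[-0.388,-0.007,0.43],[0.007,-0.006,0],0.25],[[-0.386,-0.005,0.3],[0.007,-0.006,0],0.25],[[-0.384,-0.003,0.15],[0.007,-0.006,0],0.25],[[-0.382,0,0],[0.007,-0.006,0],0.25],[[-0.382,0,0],[0.007,-0.006,0],0.25]])

```text
time: 24.05
eef_pos: [0.4472, -0.4145, 0.2128]
ee_rot: [0.869, 0.494, 0.003, 0.006]
wrist_force: [1.5, -0.6, 0.9]
width: 0.625
```

```bash
python3 - <<'E'
from plan import *
from look import look
m,p,d=look("wrist","w10")
m,p,d=look("side","s10"); cv2.imwrite("pics/s10c.png",cv2.resize(p[200:390,220:470,::-1],None,fx=3,fy=3))
plan([])
E
```

```text
t 24.15 p [ 0.4436 -0.4129  0.2073] w 0.625 F [ 0.   0.5 -0.3] q [ 0.95  0.73 -0.5   1.64  0.42  0.88 -0.25]
```

View pics/w10.png

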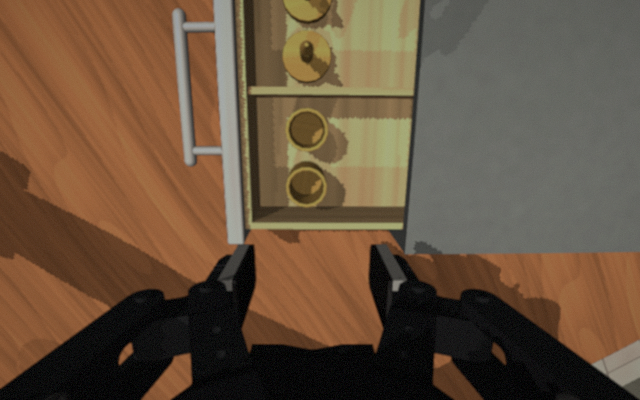

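View pics/s10c.png

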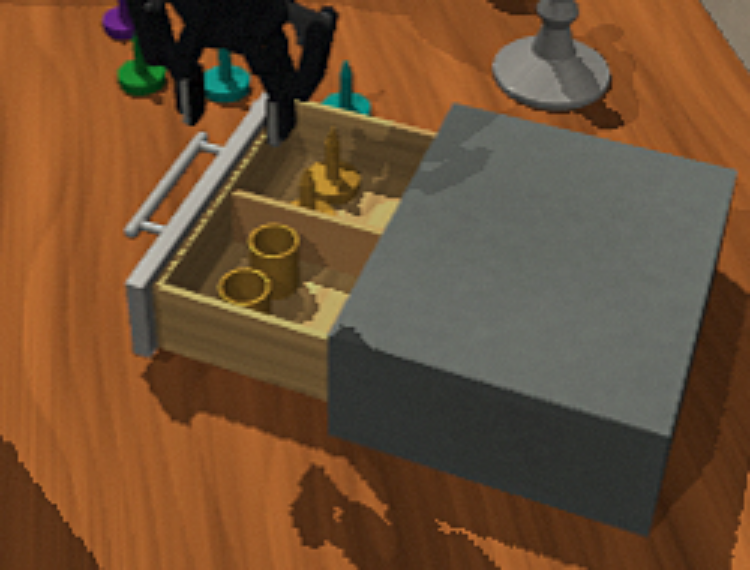

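All four pieces stand in the correct bays: spikes at the top and sockets at (306,130) and (306,187). Now I'll shut the drawer by pushing the handle with closed fingers.

```bash
python3 - <<'E'
from plan import *
from geo import *
h=np.array([.3958,-.2839])-.0*cx
a=h-cx*.05
plan([([a[0],a[1],.2],Rt(-30.8)),([a[0],a[1],.045],Rt(-30.8))])
E
```

```text
t 24.15 p [ 0.4436 -0.4129  0.2073] w 0.625 F [ 0.   0.5 -0.3] q [ 0.95  0.73 -0.5   1.64  0.42  0.88 -0.25]
[[0.288, -0.524, 0.023], [0.001, 0.0, 0.001]] rows>= 3.6 
[[0.289, -0.525, 0.54], [0.001, 0.0, 0.001]] rows>= 4.8
```

>>> play_rows(commands=[[[0.288,-0.524,0.023],[0,0,0],-1],[[0.288,-0.524,0.023],[0,0,0],-1],[[0.288,-0.524,0.023],[0,0,0],-1],[[0.288,-0.524,0.023],[0,0,0],-1],[[0.288,-0.524,0.023],[0,0,0],-1],[[0.288,-0.524,0.023],[0,0,0],-1],[[0.288,-0.524,0.18],[0,0,0],-1],[[0.288,-0.524,0.32],[0,0,0],-1],[[0.288,-0.524,0.46],[0,0,0],-1],[[0.289,-0.525,0.54],[0,0,0],-1],[[0.289,-0.525,0.54],[0,0,0],-1]])

```text
time: 25.25
eef_pos: [0.3521, -0.2582, 0.0416]
ee_rot: [0.869, 0.495, -0.002, -0.001]
wrist_force: [0.3, 0.1, 0.4]
width: 0.001
```

```bash
python3 - <<'E'
from plan import *
from geo import *
from look import look
m,p,d=look("side","s11"); cv2.imwrite("pics/s11c.png",cv2.resize(p[200:390,220:470,::-1],None,fx=3,fy=3))
a=np.array([.3958,-.2839])
plan([([*(a+cx*k),.045],Rt(-30.8)) for k in (-.03,-.01,.01,.03,.05,.07,.09,.11,.13)])
E
```

```text
t 25.3 p [ 0.3525 -0.2586  0.0432] w 0.0 F [-0.1 -0.7  0.7] q [ 0.56  0.84 -0.06  2.26  0.76  0.06 -0.77]
[[0.001, 0.067, -0.006], [-0.001, 0.001, 0.001]] rows>= 0.4 
[[0.001, 0.134, -0.006], [-0.001, 0.001, 0.001]] rows>= 0.8 
[[0.001, 0.201, -0.006], [-0.001, 0.001, 0.001]] rows>= 1.2 
[[0.001, 0.267, -0.006], [-0.001, 0.001, 0.001]] rows>= 1.6 
[[0.001, 0.334, -0.006], [-0.001, 0.001, 0.001]] rows>= 2.0 
[[0.001, 0.401, -0.006], [-0.001, 0.001, 0.001]] rows>= 2.4 
[[0.001, 0.467, -0.006], [-0.001, 0.001, 0.001]] rows>= 2.8 
[[0.001, 0.534, -0.006], [-0.001, 0.001, 0.001]] rows>= 3.2 
[[0.001, 0.601, -0.006], [-0.001, 0.001, 0.001]] rows>= 3.6
```

View pics/s11c.png

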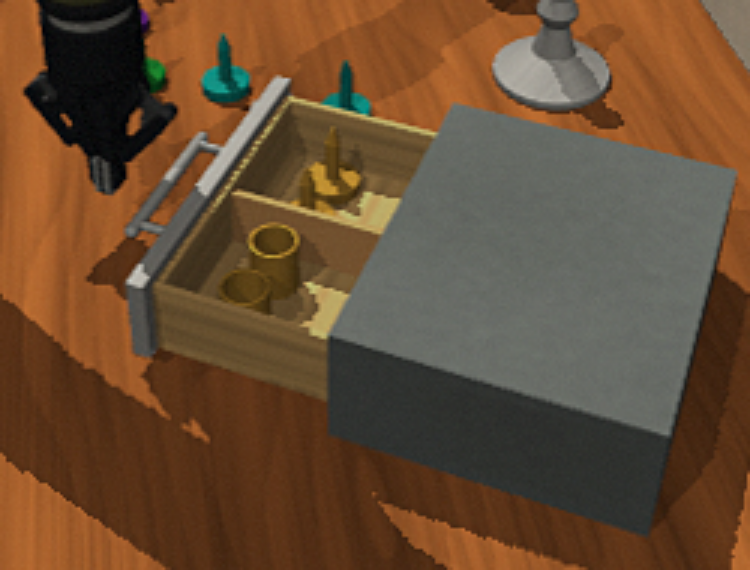

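>>> play_rows(commands=[[[0,0.03,-0.006],[0,0,0],-1],[[0,0.06,-0.006],[0,0,0],-1],[[0,0.085,-0.006],[0,0,0],-1],[[0,0.11,-0.006],[0,0,0],-1],[[0,0.135,-0.006],[0,0,0],-1],[[0,0.16,-0.006],[0,0,0],-1],[[0,0.185,-0.006],[0,0,0],-1],[[0,0.21,-0.006],[0,0,0],-1],[[0,0.235,-0.006],[0,0,0],-1],[[0,0.26,-0.006],[0,0,0],-1],[[0,0.285,-0.006],[0,0,0],-1],[[0,0.31,-0.006],[0,0,0],-1],[[0,0.335,-0.006],[0,0,0],-1],[[0,0.36,-0.006],[0,0,0],-1]])

```text
time: 26.7
eef_pos: [0.4457, -0.3141, 0.0449]
ee_rot: [0.869, 0.494, -0.001, -0.0]
wrist_force: [-1.1, 0.5, 0.5]
width: 0.0
```

```bash
python3 - <<'E'
from plan import *
from geo import *
from look import look
m,p,d=look("side","s12"); cv2.imwrite("pics/s12c.png",cv2.resize(p[200:390,220:470,::-1],None,fx=3,fy=3))
a=np.array([.3958,-.2839])
plan([([*(a+cx*k),.045],Rt(-30.8)) for k in (.09,.11,.13)])
E
```

```text
t 26.75 p [ 0.4475 -0.3149  0.045 ] w 0.002 F [ 1.1 -0.6 -0.5] q [ 0.72  0.9  -0.33  1.93  0.66  0.43 -0.64]
[[0.0, 0.099, 0.0], [0.001, 0.001, 0.001]] rows>= 0.6 
[[0.0, 0.166, 0.0], [0.001, 0.001, 0.001]] rows>= 1.0 
[[0.0, 0.232, 0.0], [0.001, 0.001, 0.001]] rows>= 1.4
```

View pics/s12c.png

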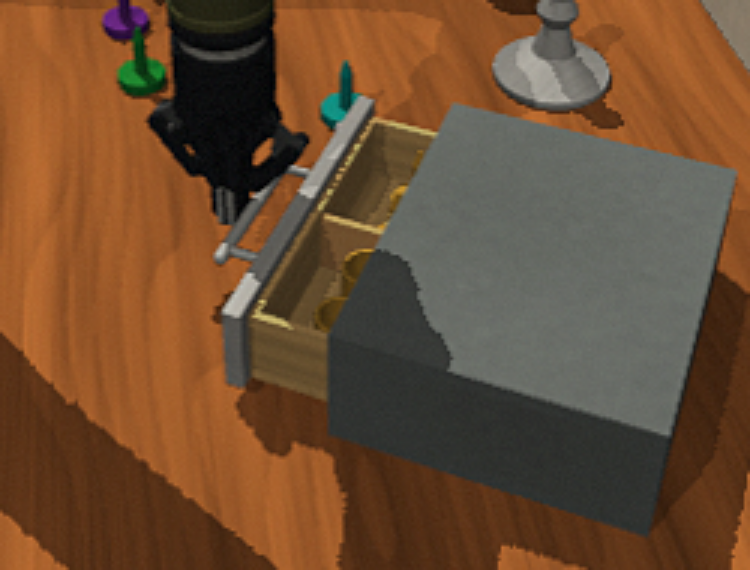

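The push is working and the drawer is more than half shut. I'll continue slowly.

>>> play_rows(commands=[[[0,0.025,0],[0,0,0],-1],[[0,0.05,0],[0,0,0],-1],[[0,0.075,0],[0,0,0],-1],[[0,0.1,0],[0,0,0],-1],[[0,0.125,0],[0,0,0],-1],[[0,0.15,0],[0,0,0],-1],[[0,0.16,0],[0,0,0],-1],[[0,0.16,0],[0,0,0],-1]])

```text
time: 27.55
eef_pos: [0.4898, -0.3398, 0.0452]
ee_rot: [0.869, 0.494, 0.0, 0.002]
wrist_force: [-0.2, -0.7, 0.1]
width: 0.005
```

```bash
python3 - <<'E'
from plan import *
from geo import *
from look import look
m,p,d=look("side","s13"); cv2.imwrite("pics/s13c.png",cv2.resize(p[200:390,220:470,::-1],None,fx=3,fy=3))
a=np.array([.3958,-.2839])
plan([([*(a+cx*k),.045],Rt(-30.8)) for k in (.11,.13)])
E
```

```text
t 27.6 p [ 0.4894 -0.3396  0.0452] w 0.001 F [-0.9  0.8 -0.8] q [ 0.75  0.94 -0.38  1.78  0.62  0.55 -0.57]
[[-0.0, 0.004, 0.001], [0.002, 0.001, 0.001]] rows>= 0.0 
[[-0.0, 0.07, 0.001], [0.002, 0.001, 0.001]] rows>= 0.4
```

View pics/s13c.png

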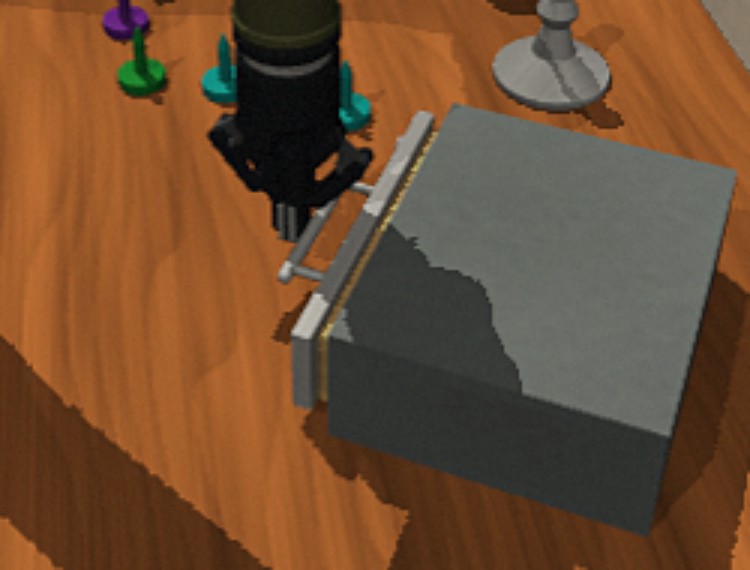

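>>> play_rows(commands=[[[0,0.01,0],[0,0,0],-1],[[0,0.02,0],[0,0,0],-1],[[0,0.03,0],[0,0,0],-1],[[0,0.04,0],[0,0,0],-1],[[0,0.04,0],[0,0,0],-1]])

```text
time: 28.1
eef_pos: [0.5006, -0.3462, 0.0453]
ee_rot: [0.869, 0.494, 0.001, 0.002]
wrist_force: [0.2, 0.0, 0.4]
width: 0.002
```

```bash
python3 - <<'E'
from plan import *
from look import look
m,p,d=look("side","s14"); cv2.imwrite("pics/s14c.png",cv2.resize(p[240:350,290:400,::-1],None,fx=5,fy=5))
plan([])
E
```

```text
t 28.15 p [ 0.5004 -0.346   0.0454] w 0.002 F [-0.4  0.4 -0.3] q [ 0.75  0.95 -0.39  1.74  0.61  0.58 -0.56]
```

View pics/s14c.png

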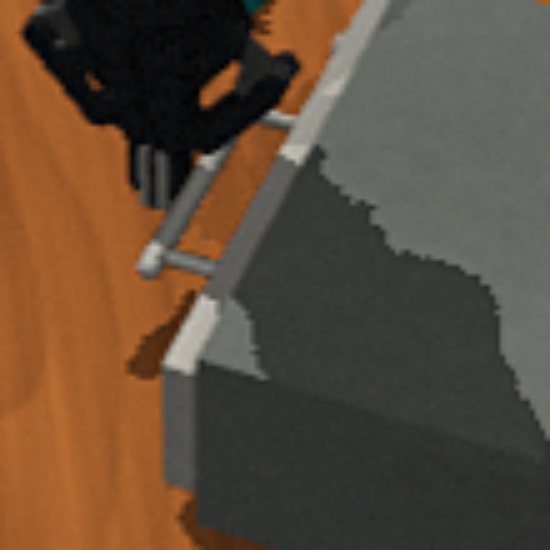

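Almost shut. A few millimetres more, pushing until the force rises.

>>> play_rows(commands=[[[0,0.008,0],[0,0,0],-1],[[0,0.014,0],[0,0,0],-1],[[0,0.02,0],[0,0,0],-1],[[0,0.02,0],[0,0,0],-1]])

```text
time: 28.55
eef_pos: [0.5024, -0.3473, 0.0451]
ee_rot: [0.869, 0.494, -0.002, -0.001]
wrist_force: [-6.7, 4.0, 6.7]
width: 0.0
```

>>> play_rows(commands=[[[0,0.015,0],[0,0,0],-1],[[0,0.03,0],[0,0,0],-1],[[0,0.03,0],[0,0,0],-1]])

```text
time: 28.85
eef_pos: [0.5023, -0.3474, 0.0444]
ee_rot: [0.869, 0.495, -0.007, -0.008]
wrist_force: [-15.2, 10.4, 14.6]
width: 0.006
```

>>> play_rows(commands=[[[0,-0.05,0],[0,0,0],-1],[[0,-0.13,0],[0,0,0],-1],[[0,-0.2,-0.1],[0,0,0],-1],[[0,-0.2,-0.3],[0,0,0],-1],[[0,-0.2,-0.55],[0,0,0],0],[[0,-0.2,-0.7],[0,0,0],0],[[0,-0.2,-0.7],[0,0,0],0]])

```text
time: 29.55
eef_pos: [0.4572, -0.3187, 0.2599]
ee_rot: [0.869, 0.495, -0.005, -0.005]
wrist_force: [0.3, -0.6, 0.4]
width: 0.494
```

```bash
python3 - <<'E'
from plan import *
from look import look
m,p,d=look("top","t15"); cv2.imwrite("pics/t15c.png",cv2.resize(p[80:290,350:550,::-1],None,fx=2.8,fy=2.8,interpolation=cv2.INTER_CUBIC))
plan([([.46,-.05,.28],Rt(20)),([.46,.1,.28],Rt(40)),([.40,.2,.28],Rt(113))])
E
```

```text
t 29.6 p [ 0.4593 -0.3196  0.2635] w 0.499 F [ 1.  -0.   2.6] q [ 0.87  0.61 -0.58  1.71  0.4   0.95 -0.4 ]
[[0.774, -0.457, -0.054], [-0.006, 0.0, -0.563]] rows>= 5.9 
[[1.204, -0.713, -0.054], [-0.006, -0.001, -0.786]] rows>= 8.4 TOO BIG
[[1.388, -1.055, -0.052], [-0.005, -0.005, -1.597]] rows>= 16.7 TOO BIG
```

View pics/t15.png

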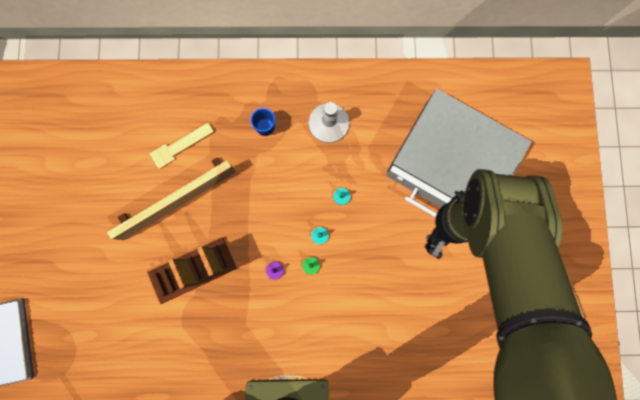

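The drawer is shut: it stopped hard under about 20 N, and the top view shows the front flush with the cabinet. Moving to the tablets.

>>> play_rows(commands=[[[0.774,-0.457,-0.054],[0,0,-0.563],0],[[0.774,-0.457,-0.054],[0,0,-0.563],0],[[0.774,-0.457,-0.054],[0,0,-0.563],0],[[0.774,-0.457,-0.054],[0,0,-0.563],0],[[0.774,-0.457,-0.054],[0,0,-0.563],0],[[0.774,-0.457,-0.054],[0,0,-0.563],0],[[0.774,-0.457,-0.054],[0,0,-0.563],0],[[0.774,-0.457,-0.054],[0,0,-0.563],0],[[0.774,-0.457,-0.054],[0,0,-0.563],0]])

```text
time: 30.5
eef_pos: [0.4601, -0.0518, 0.2794]
ee_rot: [0.576, 0.818, -0.003, -0.004]
wrist_force: [0.3, 0.7, -0.3]
width: 0.5
```

```bash
python3 - <<'E'
from plan import *
plan([([.42,.12,.3],Rt(100)),([.39,.16,.3],Rt(109))])
E
```

```text
t 30.5 p [ 0.4601 -0.0518  0.2794] w 0.5 F [ 0.3  0.7 -0.3] q [ 0.57  0.52 -0.86  1.94  0.49  0.91 -0.19]
[[0.584, 0.067, -0.068], [-0.004, -0.006, -0.892]] rows>= 9.3 
[[0.744, 0.018, -0.067], [-0.003, -0.006, -0.992]] rows>= 10.4
```

>>> play_rows(commands=[[[0.744,0.018,-0.067],[0,0,-0.99],0],[[0.744,0.018,-0.067],[0,0,-0.99],0],[[0.744,0.018,-0.067],[0,0,-0.99],0],[[0.744,0.018,-0.067],[0,0,-0.99],0],[[0.744,0.018,-0.067],[0,0,-0.99],0],[[0.744,0.018,-0.067],[0,0,-0.99],0],[[0.744,0.018,-0.067],[0,0,-0.99],0],[[0.744,0.018,-0.067],[0,0,-0.99],0],[[0.744,0.018,-0.067],[0,0,-0.99],0],[[0.744,0.018,-0.067],[0,0,-0.99],0],[[0.744,0.018,-0.067],[0,0,-0.99],0],[[0.744,0.018,-0.067],[0,0,-0.99],0],[[0.744,0.018,-0.067],[0,0,-0.99],0]])

```text
time: 31.8
eef_pos: [0.3905, 0.1592, 0.2998]
ee_rot: [-0.161, 0.987, 0.0, -0.005]
wrist_force: [0.2, 0.4, -0.5]
width: 0.496
```

```bash
python3 - <<'E'
from plan import *
from look import look
m,p,d=look("wrist","w16")
plan([([.398,.173,.2],Rt(113)),([.398,.173,.108],Rt(113))])
E
```

```text
t 31.85 p [0.3905 0.1594 0.2999] w 0.496 F [ 0.6 -0.1  0.1] q [ 0.33  0.61 -1.34  2.01  0.67  1.09  0.58]
[[-0.041, 0.034, 0.333], [0.002, -0.006, -0.049]] rows>= 2.0 
[[-0.044, 0.033, 0.639], [0.002, -0.006, -0.049]] rows>= 3.9
```

View pics/w16.png

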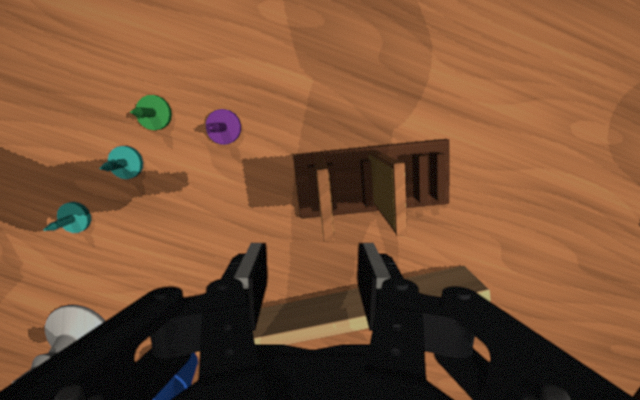

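q3 is near its limit in this configuration, and the -67° grasp yaw should be better conditioned. I'll turn the tool back to that side.

```bash
python3 - <<'E'
from plan import *
E=np.load("w16.npz")["E"]; m=camera_model("wrist")
for n,u,v,z in [("tB far",324,170,.152),("tB near",326,238,.152),("tA far",400,163,.152),("tA near",402,232,.152)]: print(n,at_z(m,u,v,z,E).round(4))
plan([([.46,-.05,.28],Rt(20)),([.46,-.02,.28],Rt(25))])
E
```

```text
tB far [0.3665 0.1641 0.152 ]
tB near [0.4279 0.1875 0.152 ]
tA far [0.3384 0.2273 0.152 ]
tA near [0.399  0.2546 0.152 ]
t 31.85 p [0.3905 0.1594 0.2999] w 0.496 F [ 0.6 -0.1  0.1] q [ 0.33  0.61 -1.34  2.01  0.67  1.09  0.58]
[[0.003, -0.736, 0.065], [-0.004, -0.006, 0.985]] rows>= 10.3 
[[-0.029, -0.641, 0.065], [-0.003, -0.006, 0.929]] rows>= 9.7
```

>>> play_rows(commands=[[[-0.16,-0.7,0.066],[0,0,0.985],0],[[-0.16,-0.7,0.066],[0,0,0.985],0],[[-0.16,-0.7,0.066],[0,0,0.985],0],[[-0.16,-0.7,0.066],[0,0,0.985],0],[[-0.16,-0.7,0.066],[0,0,0.985],0],[[-0.16,-0.7,0.066],[0,0,0.985],0],[[-0.16,-0.7,0.066],[0,0,0.985],0],[[-0.16,-0.7,0.066],[0,0,0.985],0],[[-0.16,-0.7,0.066],[0,0,0.985],0],[[-0.16,-0.7,0.066],[0,0,0.985],0],[[-0.16,-0.7,0.066],[0,0,0.985],0],[[-0.16,-0.7,0.066],[0,0,0.985],0]])

```text
time: 33.05
eef_pos: [0.5029, -0.0246, 0.2794]
ee_rot: [0.574, 0.819, -0.003, -0.003]
wrist_force: [-0.8, 0.6, -0.2]
width: 0.498
```

```bash
python3 - <<'E'
from plan import *
plan([([.46,0.05,.28],Rt(-60)),([.398,.173,.28],Rt(-67))])
E
```

```text
t 33.05 p [ 0.5029 -0.0246  0.2794] w 0.498 F [-0.8  0.6 -0.2] q [ 0.49  0.58 -0.87  1.83  0.53  0.99 -0.26]
[[0.282, -0.05, -0.001], [-0.006, 0.003, 0.888]] rows>= 9.3 
[[0.738, -0.105, 0.0], [-0.005, 0.004, 0.965]] rows>= 10.1
```

>>> play_rows(commands=[[[0.738,-0.105,0.0],[0,0,0.965],0],[[0.738,-0.105,0.0],[0,0,0.965],0],[[0.738,-0.105,0.0],[0,0,0.965],0],[[0.738,-0.105,0.0],[0,0,0.965],0],[[0.738,-0.105,0.0],[0,0,0.965],0],[[0.738,-0.105,0.0],[0,0,0.965],0],[[0.738,-0.105,0.0],[0,0,0.965],0],[[0.738,-0.105,0.0],[0,0,0.965],0],[[0.738,-0.105,0.0],[0,0,0.965],0],[[0.738,-0.105,0.0],[0,0,0.965],0],[[0.738,-0.105,0.0],[0,0,0.965],0],[[0.738,-0.105,0.0],[0,0,0.965],0]])

```text
time: 34.25
eef_pos: [0.398, 0.1729, 0.2801]
ee_rot: [0.98, 0.201, -0.005, 0.0]
wrist_force: [-0.6, 0.7, 0.5]
width: 0.5
```

```bash
python3 - <<'E'
from plan import *
from look import look
m,p,d=look("wrist","w17")
plan([([.3976,.1744,.18],Rt(-67)),([.3976,.1744,.11],Rt(-67))])
E
```

```text
t 34.3 p [0.398  0.1729 0.2801] w 0.502 F [-0.2  0.3 -0.9] q [-0.19  0.4  -0.46  2.03  0.24  0.78 -1.96]
[[0.004, -0.004, 0.334], [-0.001, 0.006, 0.002]] rows>= 2.0 
[[0.006, -0.004, 0.567], [-0.001, 0.006, 0.002]] rows>= 3.4
```

View pics/w17.png

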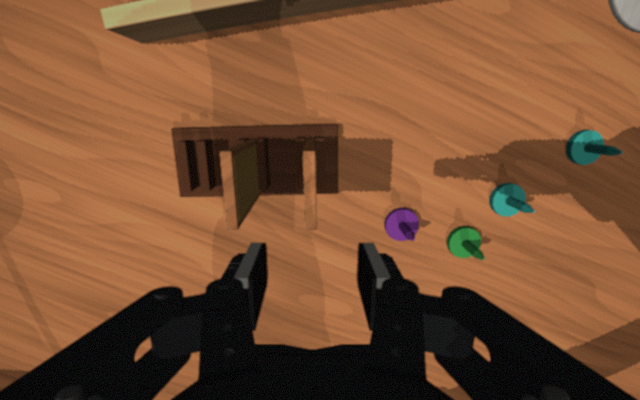

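Tablet B is centred between the jaws (u 310). I'll go down and grip it.

>>> play_rows(commands=[[[0.004,-0.002,0.12],[0,0.004,0],0],[[0.004,-0.002,0.24],[0,0.004,0],0],[[0.004,-0.002,0.36],[0,0.004,0],0],[[0.005,-0.002,0.47],[0,0.004,0],0],[[0.006,-0.002,0.54],[0,0.005,0],0],[[0.006,-0.002,0.567],[0,0.005,0],0],[[0.006,-0.002,0.567],[0,0.005,0],0],[[0.006,-0.002,0.567],[0,0.005,0],-1],[[0.006,-0.002,0.567],[0,0.005,0],-1],[[0.006,-0.002,0.567],[0,0.005,0],-1],[[0.006,-0.002,0.567],[0,0.005,0],-1],[[0.006,-0.002,0.567],[0,0.005,0],-1],[[0.006,-0.002,0.567],[0,0.005,0],-1],[[0.006,-0.002,0.567],[0,0.005,0],-1]], squeeze=50)

```text
time: 35.7
eef_pos: [0.3985, 0.1744, 0.111]
ee_rot: [0.98, 0.201, 0.0, -0.001]
wrist_force: [-0.9, 0.6, 6.8]
width: 0.111
```

```bash
python3 - <<'E'
from plan import *
p=observe()["eef_pos"]
plan([([p[0],p[1],p[2]+.14],Rt(-67))])
E
```

```text
t 35.7 p [0.3985 0.1744 0.111 ] w 0.111 F [-0.9  0.6  6.8] q [-0.39  0.69 -0.2   2.23  0.51  0.26 -2.21]
[[0.001, -0.001, -0.467], [-0.001, -0.001, 0.002]] rows>= 2.8
```

>>> play_rows(commands=[[[0,0,-0.08],[0,0,0],-1],[[0,0,-0.16],[0,0,0],-1],[[0,0,-0.24],[0,0,0],-1],[[0,0,-0.32],[0,0,0],-1],[[0,0,-0.42],[0,0,0],-1],[[0,0,-0.467],[0,0,0],-1],[[0,0,-0.467],[0,0,0],-1]])

```text
time: 36.4
eef_pos: [0.3994, 0.1743, 0.253]
ee_rot: [0.98, 0.201, 0.003, -0.002]
wrist_force: [0.1, 0.4, -2.0]
width: 0.109
```

```bash
cat >> geo.py <<'E'
from scipy.spatial.transform import Rotation as _R
def leanpose(yr, tilt, h, lift=0.0, back=0.0, grip_u=0.099):
    """TCP pose for tablet leaning. h unused. yr: along rail y; tilt deg; lift z; back: away from rail (m)"""
    from plan import Rt
    t=np.radians(tilt)
    # contact corner (rail-side bottom) at x=-.075*tan(t) (face touches rail top edge at x=0,z=.075)
    xc=-.075*np.tan(t)-back
    # centre-plane bottom centre: from corner, go -5mm along tablet normal (normal toward rail & down): n=(cos t, -sin t)
    bx=xc-.005*np.cos(t); bz=.005*np.sin(t)+lift
    # up tablet: (sin t, cos t)
    px=bx+grip_u*np.sin(t); pz=bz+grip_u*np.cos(t)
    xy=railface+rx*px+ry*yr
    Rm=Rt(31.7,(np.array([ry[0],ry[1],0]),tilt))  # rotation about rail +y takes z toward +x
    return np.array([xy[0],xy[1],pz]),Rm
E
python3 - <<'E'
from plan import *
from geo import *
from look import look
m,p,d=look("wrist","w18")
m,p,d=look("side","s18")
P,Rm=leanpose(-.06,0,0,lift=.12,back=.06); print(P,Rm.as_matrix().round(3)[:,2])
P2,R2=leanpose(-.06,14,0,lift=.01,back=.02); print(P2, R2.as_matrix()[:,2].round(3),R2.as_matrix()[:,1].round(3))
plan([(P,Rm)])
E
```

```text
[0.51841747 0.19054096 0.219     ] [ 0.  0. -1.]
[0.5570436  0.21439695 0.10726889] [-0.206 -0.127 -0.97 ] [ 0.826  0.51  -0.242]
t 36.5 p [0.3981 0.1735 0.2509] w 0.108 F [-0.3  0.2 -2.6] q [-0.2   0.44 -0.46  2.08  0.3   0.68 -2.02]
[[0.391, 0.106, 0.107], [-0.0, -0.001, -1.094]] rows>= 11.5 TOO BIG
```

View pics/s18.png

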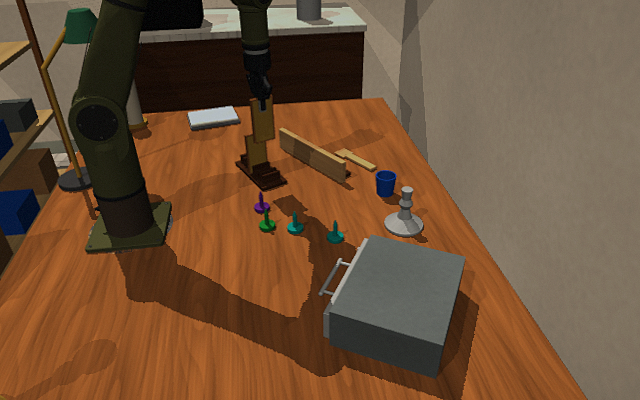

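View pics/w18.png

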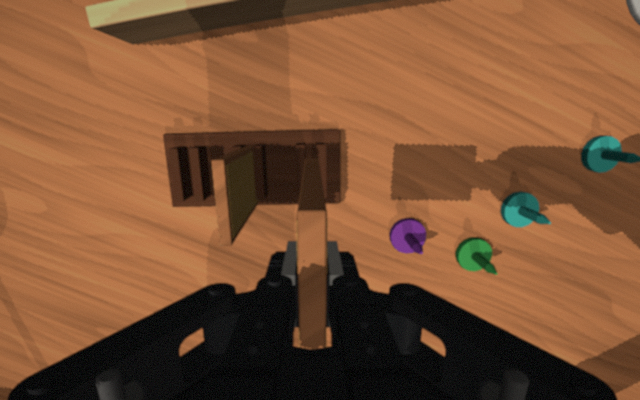

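>>> play_rows(commands=[[[0.391,0.106,0],[0,0,-0.3],-1],[[0.391,0.106,0],[0,0,-0.3],-1],[[0.391,0.106,0],[0,0,-0.5],-1],[[0.391,0.106,0],[0,0,-0.5],-1],[[0.391,0.106,0],[0,0,-0.98],-1],[[0.391,0.106,0],[0,0,-0.98],-1],[[0.391,0.106,0],[0,0,-0.98],-1],[[0.391,0.106,0],[0,0,-0.98],-1],[[0.391,0.106,0],[0,0,-0.98],-1],[[0.391,0.106,0],[0,0,-0.98],-1],[[0.391,0.106,0],[0,0,-0.98],-1],[[0.391,0.106,0],[0,0,-0.98],-1],[[0.391,0.106,0],[0,0,-0.98],-1]])

```text
time: 37.8
eef_pos: [0.5179, 0.19, 0.2497]
ee_rot: [0.564, 0.826, -0.0, -0.001]
wrist_force: [0.6, 0.7, -3.4]
width: 0.109
```

```bash
python3 - <<'E'
from plan import *
from geo import *
plan([leanpose(-.06,0,0,lift=.06,back=.05),leanpose(-.06,14,0,lift=.03,back=.04),leanpose(-.06,14,0,lift=.008,back=.02)])
E
```

```text
t 37.8 p [0.5179 0.19   0.2497] w 0.109 F [ 0.6  0.7 -3.4] q [ 0.07  0.69 -0.87  1.75  0.61  1.   -0.67]
[[0.007, 0.035, 0.302], [-0.001, -0.001, -0.115]] rows>= 1.8 
[[0.016, 0.086, 0.408], [0.154, -0.015, -0.114]] rows>= 2.5 
[[0.028, 0.152, 0.481], [0.154, -0.015, -0.114]] rows>= 3.0
```

>>> play_rows(commands=[[[0.007,0.035,0.15],[0,0,-0.115],-1],[[0.007,0.035,0.302],[0.08,-0.008,-0.115],-1],[[0.007,0.035,0.302],[0.154,-0.015,-0.114],-1],[[0.016,0.086,0.408],[0.154,-0.015,-0.114],-1],[[0.016,0.086,0.408],[0.154,-0.015,-0.114],-1],[[0.016,0.086,0.408],[0.154,-0.015,-0.114],-1]])

```text
time: 38.4
eef_pos: [0.5391, 0.2038, 0.1265]
ee_rot: [0.484, 0.867, -0.107, -0.06]
wrist_force: [0.0, 0.1, -1.9]
width: 0.11
```

```bash
python3 - <<'E'
from plan import *
from geo import *
from look import look
m,p,d=look("side","s19"); cv2.imwrite("pics/s19c.png",cv2.resize(p[60:220,200:400,::-1],None,fx=3.5,fy=3.5))
m,p,d=look("top","t19"); cv2.imwrite("pics/t19c.png",cv2.resize(p[130:310,90:290,::-1],None,fx=3.3,fy=3.3))
plan([leanpose(-.06,14,0,lift=.005,back=.02),leanpose(-.06,14,0,lift=.003,back=.008),leanpose(-.06,14,0,lift=.001,back=.0)])
E
```

```text
t 38.5 p [0.5397 0.204  0.1283] w 0.103 F [-0.3  0.4 -2. ] q [-0.06  0.98 -0.8   1.54  0.67  1.19 -0.49]
[[-0.001, 0.086, 0.068], [0.001, -0.0, -0.0]] rows>= 0.7 
[[-0.001, 0.127, 0.065], [0.001, -0.0, -0.0]] rows>= 0.9 
[[-0.001, 0.154, 0.065], [0.001, -0.0, -0.0]] rows>= 1.0
```

View pics/s19c.png

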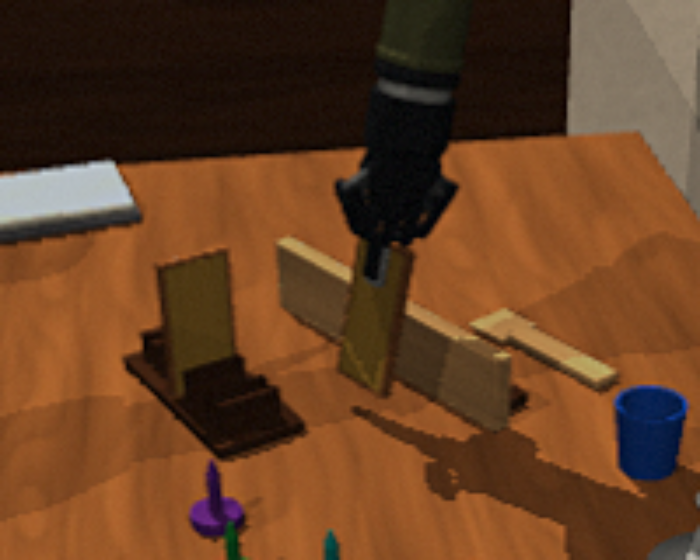

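View pics/t19c.png

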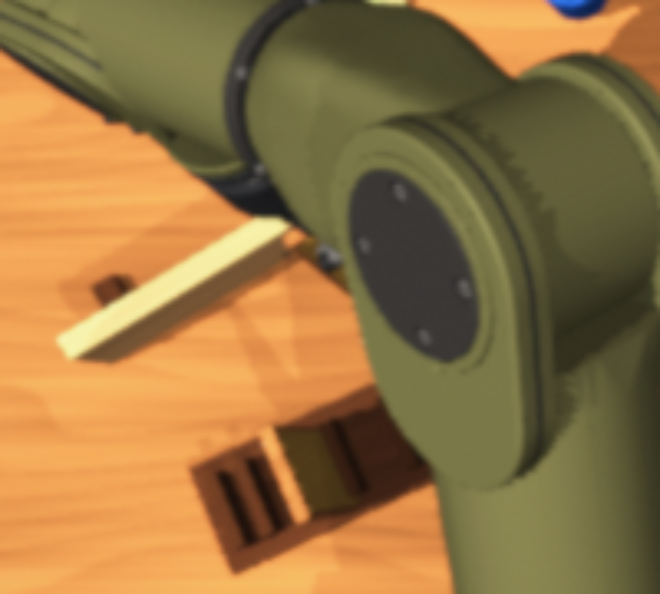

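>>> play_rows(commands=[[[-0.001,0.06,0.04],[0,0,0],-1],[[-0.001,0.086,0.065],[0,0,0],-1],[[-0.001,0.1,0.065],[0,0,0],-1],[[-0.001,0.115,0.065],[0,0,0],-1],[[-0.001,0.127,0.065],[0,0,0],-1],[[-0.001,0.127,0.065],[0,0,0],-1]])

```text
time: 39.1
eef_pos: [0.5677, 0.2211, 0.1006]
ee_rot: [0.484, 0.867, -0.105, -0.059]
wrist_force: [0.7, -0.2, -1.7]
width: 0.111
```

```bash
python3 - <<'E'
from plan import *
from geo import *
from look import look
m,p,d=look("side","s20"); cv2.imwrite("pics/s20c.png",cv2.resize(p[100:200,260:380,::-1],None,fx=6,fy=6,interpolation=cv2.INTER_CUBIC))
plan([leanpose(-.06,14,0,lift=.003,back=.004),leanpose(-.06,14,0,lift=.002,back=.0)])
E
```

```text
t 39.15 p [0.5674 0.2209 0.1006] w 0.112 F [-0.5 -0.1 -1.6] q [-0.09  1.05 -0.78  1.44  0.69  1.21 -0.47]
[[-0.0, 0.012, -0.002], [0.001, -0.0, -0.0]] rows>= 0.1 
[[-0.0, 0.026, -0.002], [0.001, -0.0, -0.0]] rows>= 0.2
```

View pics/s20c.png

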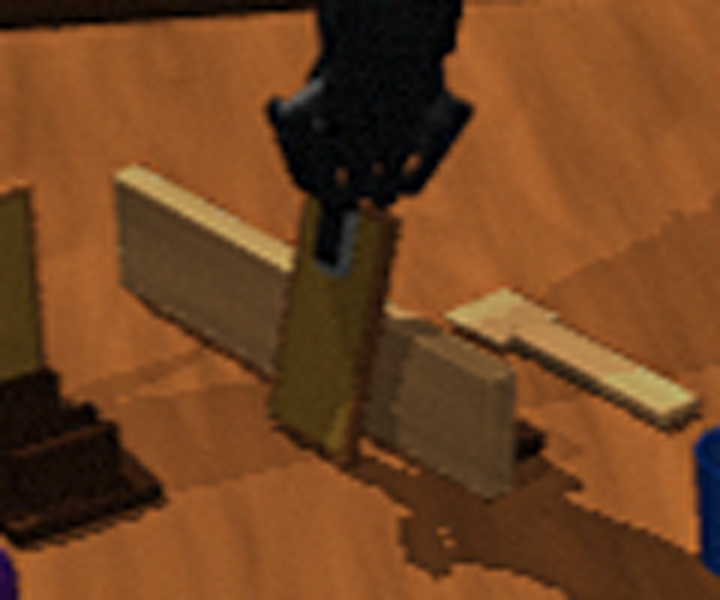

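>>> play_rows(commands=[[[0,0.012,-0.001],[0,0,0],-1],[[0,0.02,-0.002],[0,0,0],-1],[[0,0.026,0.002],[0,0,0],-1],[[0,0.026,0.002],[0,0,0],-1]])

```text
time: 39.55
eef_pos: [0.5738, 0.2248, 0.0979]
ee_rot: [0.484, 0.867, -0.106, -0.059]
wrist_force: [-0.4, 0.2, -1.8]
width: 0.108
```

>>> play_rows(commands=[[[0,0.002,0.005],[0,0,0],-1],[[0,0.003,0.01],[0,0,0],-1],[[0,0.003,0.01],[0,0,0],-1]])

```text
time: 39.85
eef_pos: [0.5742, 0.2252, 0.0971]
ee_rot: [0.484, 0.867, -0.106, -0.059]
wrist_force: [-0.5, -1.3, 10.2]
width: 0.109
```

>>> play_rows(commands=[[[0,0.006,-0.005],[0,0,0],-1],[[0,0.006,-0.005],[0,0,0],-0.75],[[0,0.006,-0.005],[0,0,0],-0.65],[[0,0.006,-0.005],[0,0,0],-0.5],[[0,0.006,-0.005],[0,0,0],-0.3],[[0,0.006,-0.005],[0,0,0],0],[[0,0.006,-0.005],[0,0,0],0],[[0,0.006,-0.005],[0,0,0],0]])

```text
time: 40.65
eef_pos: [0.5759, 0.2263, 0.098]
ee_rot: [0.484, 0.867, -0.106, -0.059]
wrist_force: [-0.1, 0.2, -0.4]
width: 0.502
```

```bash
python3 - <<'E'
from plan import *
from geo import *
from look import look
m,p,d=look("side","s21"); cv2.imwrite("pics/s21c.png",cv2.resize(p[100:200,260:380,::-1],None,fx=6,fy=6,interpolation=cv2.INTER_CUBIC))
m,p,d=look("wrist","w21")
plan([])
E
```

```text
t 40.75 p [0.576  0.2263 0.0981] w 0.497 F [ 1.3 -0.9  0.1] q [-0.1   1.06 -0.78  1.41  0.69  1.22 -0.46]
```

View pics/s21c.png

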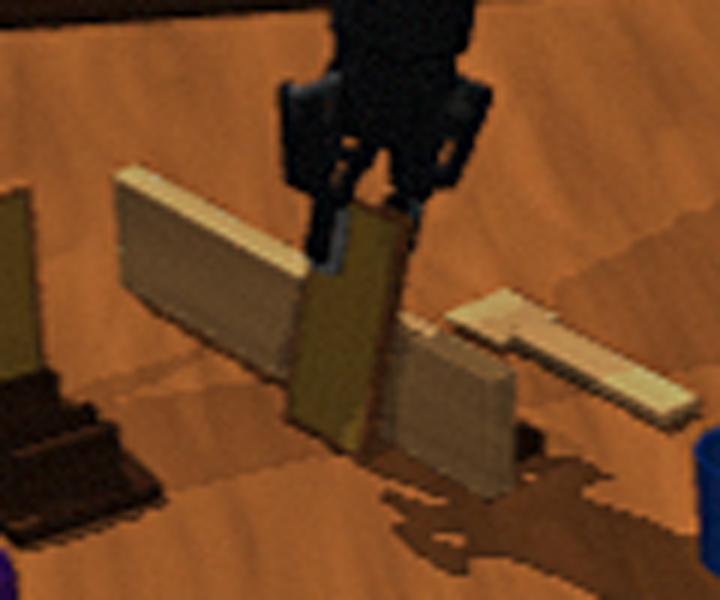

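View pics/w21.png

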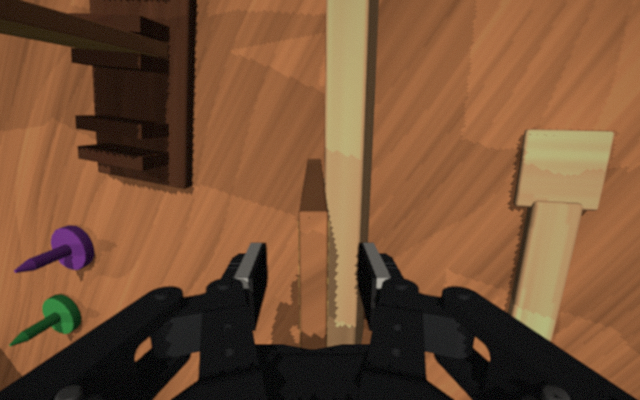

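>>> play_rows(commands=[[[0,0,-0.06],[0,0,0],0],[[0,0,-0.15],[0,0,0],0],[[0,0,-0.3],[0,0,0],0],[[0,0,-0.45],[0,0,0],0],[[0,-0.05,-0.6],[-0.15,0,0],0],[[0,-0.05,-0.6],[-0.15,0,0],0],[[0,-0.05,-0.6],[-0.15,0,0],0]])

```text
time: 41.45
eef_pos: [0.5989, 0.2403, 0.2786]
ee_rot: [0.487, 0.874, -0.003, -0.0]
wrist_force: [-0.5, 0.8, -0.4]
width: 0.501
```

```bash
python3 - <<'E'
from plan import *
from geo import *
from look import look
m,p,d=look("side","s22"); cv2.imwrite("pics/s22c.png",cv2.resize(p[100:200,260:380,::-1],None,fx=6,fy=6,interpolation=cv2.INTER_CUBIC))
m,p,d=look("wrist","w22")
plan([([.46,.2,.29],Rt(-20)),([.3695,.2395,.29],Rt(-67))])
E
```

```text
t 41.55 p [0.6002 0.2402 0.2759] w 0.499 F [-0.2 -0.3 -0.3] q [-0.03  0.8  -0.88  1.41  0.62  1.24 -0.41]
[[0.131, -0.469, -0.043], [-0.005, 0.004, 0.574]] rows>= 6.0 
[[0.401, -0.656, -0.041], [-0.004, 0.006, 1.096]] rows>= 11.5 TOO BIG
```

View pics/s22c.png

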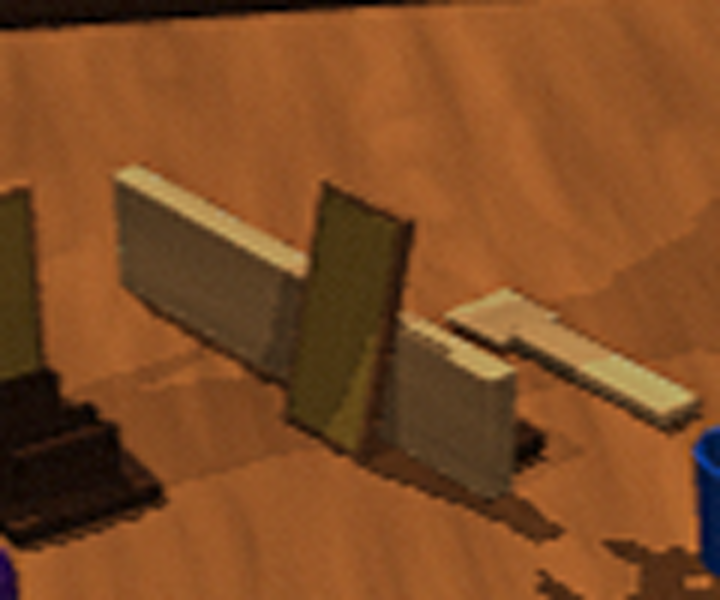

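View pics/w22.png

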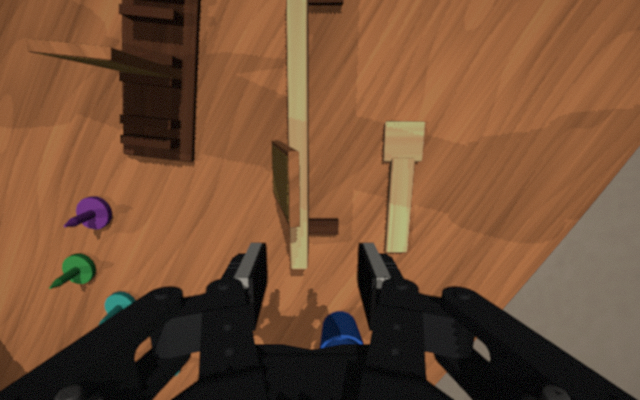

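The first tablet leans on the rail by itself. Now the second tablet.

>>> play_rows(commands=[[[0.3,-0.6,-0.05],[0,0,0.9],0],[[0.3,-0.6,-0.05],[0,0,0.9],0],[[0.3,-0.6,-0.05],[0,0,0.9],0],[[0.3,-0.6,-0.05],[0,0,0.9],0],[[0.3,-0.6,-0.05],[0,0,0.9],0],[[0.3,-0.6,-0.05],[0,0,0.9],0],[[0.3,-0.6,-0.05],[0,0,0.9],0],[[0.3,-0.6,-0.05],[0,0,0.9],0],[[0.3,-0.6,-0.05],[0,0,0.9],0],[[0.3,-0.6,-0.05],[0,0,0.9],0],[[0.3,-0.6,-0.05],[0,0,0.9],0]])

```text
time: 42.65
eef_pos: [0.4003, 0.2231, 0.2915]
ee_rot: [0.938, 0.347, -0.006, 0.002]
wrist_force: [0.2, 0.1, 0.2]
width: 0.501
```

```bash
python3 - <<'E'
from plan import *
plan([([.3695,.2395,.28],Rt(-67))])
E
```

```text
t 42.65 p [0.4003 0.2231 0.2915] w 0.501 F [0.2 0.1 0.2] q [-0.21  0.44 -0.58  1.94  0.31  0.87 -1.82]
[[-0.042, -0.108, 0.039], [0.001, 0.008, 0.196]] rows>= 2.1
```

>>> play_rows(commands=[[[-0.042,-0.108,0.039],[0,0.008,0.196],0],[[-0.042,-0.108,0.039],[0,0.008,0.196],0],[[-0.042,-0.108,0.039],[0,0.008,0.196],0],[[-0.042,-0.108,0.039],[0,0.008,0.196],0]])

```text
time: 43.05
eef_pos: [0.3701, 0.2396, 0.2797]
ee_rot: [0.98, 0.201, 0.0, 0.001]
wrist_force: [-0.2, -0.4, -0.3]
width: 0.5
```

```bash
python3 - <<'E'
from plan import *
from look import look
m,p,d=look("wrist","w23")
plan([([.3695,.2395,.111],Rt(-67))])
E
```

```text
t 43.1 p [0.3703 0.2395 0.2798] w 0.501 F [-0.2  0.5  0.2] q [-0.34  0.41 -0.49  2.02  0.27  0.78 -2.16]
[[-0.002, -0.002, 0.563], [0.001, -0.0, 0.002]] rows>= 3.4
```

View pics/w23.png

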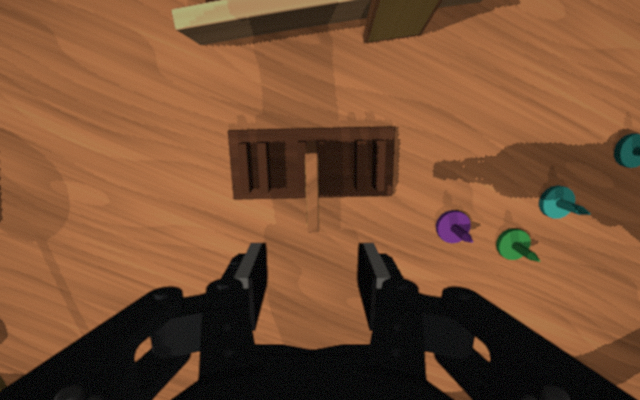

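>>> play_rows(commands=[[[-0.002,-0.001,0.12],[0,0,0],0],[[-0.002,-0.001,0.24],[0,0,0],0],[[-0.002,-0.001,0.36],[0,0,0],0],[[-0.002,-0.001,0.46],[0,0,0],0],[[-0.002,-0.001,0.53],[0,0,0],0],[[-0.002,-0.001,0.563],[0,0,0],0],[[-0.002,-0.001,0.563],[0,0,0],0],[[-0.002,-0.001,0.563],[0,0,0],-1],[[-0.002,-0.001,0.563],[0,0,0],-1],[[-0.002,-0.001,0.563],[0,0,0],-1],[[-0.002,-0.001,0.563],[0,0,0],-1],[[-0.002,-0.001,0.563],[0,0,0],-1],[[-0.002,-0.001,0.563],[0,0,0],-1],[[-0.002,-0.001,0.563],[0,0,0],-1]], squeeze=50)

```text
time: 44.5
eef_pos: [0.3705, 0.2398, 0.1116]
ee_rot: [0.98, 0.201, 0.001, 0.0]
wrist_force: [0.6, -0.0, 6.9]
width: 0.108
```

```bash
python3 - <<'E'
from plan import *
p=observe()["eef_pos"]
plan([([p[0],p[1],p[2]+.14],Rt(-67))])
E
```

```text
t 44.5 p [0.3705 0.2398 0.1116] w 0.108 F [ 0.6 -0.   6.9] q [-0.53  0.69 -0.23  2.21  0.55  0.29 -2.41]
[[0.001, 0.0, -0.467], [0.001, -0.001, 0.002]] rows>= 2.8
```

>>> play_rows(commands=[[[0,0,-0.08],[0,0,0],-1],[[0,0,-0.16],[0,0,0],-1],[[0,0,-0.24],[0,0,0],-1],[[0,0,-0.32],[0,0,0],-1],[[0,0,-0.42],[0,0,0],-1],[[0,0,-0.467],[0,0,0],-1],[[0,0,-0.467],[0,0,0],-1]])

```text
time: 45.2
eef_pos: [0.3707, 0.2401, 0.2531]
ee_rot: [0.98, 0.201, 0.003, -0.0]
wrist_force: [0.1, -0.5, -2.8]
width: 0.111
```

```bash
python3 - <<'E'
from plan import *
from geo import *
P,Rm=leanpose(.06,0,0,lift=.15,back=.07); print(P)
plan([(P,Rm)])
E
```

```text
[0.44685276 0.28738358 0.249     ]
t 45.2 p [0.3707 0.2401 0.2531] w 0.111 F [ 0.1 -0.5 -2.8] q [-0.34  0.45 -0.49  2.06  0.33  0.7  -2.21]
[[0.295, -0.045, 0.015], [0.003, -0.002, -1.095]] rows>= 11.5 TOO BIG
```

>>> play_rows(commands=[[[0.295,-0.045,0],[0,0,-0.98],-1],[[0.295,-0.045,0],[0,0,-0.98],-1],[[0.295,-0.045,0],[0,0,-0.98],-1],[[0.295,-0.045,0],[0,0,-0.98],-1],[[0.295,-0.045,0],[0,0,-0.98],-1],[[0.295,-0.045,0],[0,0,-0.98],-1],[[0.295,-0.045,0],[0,0,-0.98],-1],[[0.295,-0.045,0],[0,0,-0.98],-1],[[0.295,-0.045,0],[0,0,-0.98],-1],[[0.295,-0.045,0],[0,0,-0.98],-1],[[0.295,-0.045,0],[0,0,-0.98],-1],[[0.295,-0.045,0],[0,0,-0.98],-1],[[0.295,-0.045,0],[0,0,-0.98],-1]])

```text
time: 46.5
eef_pos: [0.4462, 0.2867, 0.2524]
ee_rot: [0.564, 0.826, 0.001, 0.001]
wrist_force: [0.0, -1.0, -2.9]
width: 0.113
```

```bash
python3 - <<'E'
from plan import *
from geo import *
plan([leanpose(.06,0,0,lift=.06,back=.05),leanpose(.06,14,0,lift=.03,back=.04)])
E
```

```text
t 46.5 p [0.4462 0.2867 0.2524] w 0.113 F [ 0.  -1.  -2.9] q [-0.12  0.67 -0.91  1.81  0.63  0.98 -0.93]
[[0.014, 0.067, 0.311], [0.002, 0.001, -0.116]] rows>= 1.9 
[[0.023, 0.117, 0.417], [0.157, -0.013, -0.115]] rows>= 2.6
```

>>> play_rows(commands=[[[0.01,0.05,0.15],[0,0,-0.116],-1],[[0.014,0.067,0.311],[0.08,-0.008,-0.116],-1],[[0.014,0.067,0.311],[0.157,-0.013,-0.115],-1],[[0.023,0.117,0.417],[0.157,-0.013,-0.115],-1],[[0.023,0.117,0.417],[0.157,-0.013,-0.115],-1],[[0.023,0.117,0.417],[0.157,-0.013,-0.115],-1]])

```text
time: 47.1
eef_pos: [0.476, 0.3056, 0.1267]
ee_rot: [0.483, 0.867, -0.107, -0.06]
wrist_force: [-0.4, 0.4, -2.2]
width: 0.107
```

```bash
python3 - <<'E'
from plan import *
from geo import *
from look import look
m,p,d=look("side","s24"); cv2.imwrite("pics/s24c.png",cv2.resize(p[80:200,240:380,::-1],None,fx=5,fy=5,interpolation=cv2.INTER_CUBIC))
plan([leanpose(.06,14,0,lift=.005,back=.02),leanpose(.06,14,0,lift=.003,back=.0),leanpose(.06,14,0,lift=.0,back=-.002)])
E
```

```text
t 47.15 p [0.4761 0.3059 0.1279] w 0.11 F [ 0.1  0.3 -2.8] q [-0.22  0.99 -0.86  1.57  0.67  1.17 -0.7 ]
[[-0.001, 0.088, 0.066], [0.0, -0.0, 0.0]] rows>= 0.7 
[[-0.001, 0.154, 0.056], [0.0, -0.0, 0.0]] rows>= 1.0 
[[-0.001, 0.163, 0.065], [0.0, -0.0, 0.0]] rows>= 1.1
```

View pics/s24c.png

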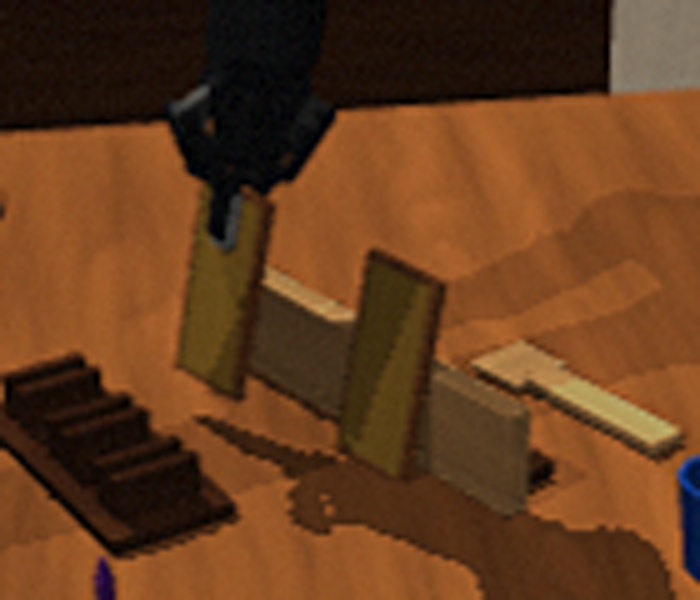

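>>> play_rows(commands=[[[-0.001,0.06,0.04],[0,0,0],-1],[[-0.001,0.09,0.06],[0,0,0],-1],[[-0.001,0.11,0.058],[0,0,0],-1],[[-0.001,0.13,0.056],[0,0,0],-1],[[-0.001,0.145,0.056],[0,0,0],-1],[[-0.001,0.154,0.056],[0,0,0],-1],[[-0.001,0.154,0.056],[0,0,0],-1]])

```text
time: 47.85
eef_pos: [0.5112, 0.3274, 0.1006]
ee_rot: [0.483, 0.867, -0.106, -0.06]
wrist_force: [0.4, -0.1, -2.2]
width: 0.11
```

>>> play_rows(commands=[[[0,0.004,0.006],[0,0,0],-1],[[0,0.008,0.012],[0,0,0],-1],[[0,0.008,0.012],[0,0,0],-1]])

```text
time: 48.15
eef_pos: [0.5121, 0.3283, 0.0977]
ee_rot: [0.483, 0.867, -0.106, -0.06]
wrist_force: [-0.2, -0.6, 5.5]
width: 0.112
```

Touching the table at 5.5 N. I'll ease off and release as before.

>>> play_rows(commands=[[[0,0.005,-0.003],[0,0,0],-1],[[0,0.005,-0.003],[0,0,0],-0.75],[[0,0.005,-0.003],[0,0,0],-0.65],[[0,0.005,-0.003],[0,0,0],-0.5],[[0,0.005,-0.003],[0,0,0],-0.3],[[0,0.005,-0.003],[0,0,0],0],[[0,0.005,-0.003],[0,0,0],0],[[0,0.005,-0.003],[0,0,0],0],[[0,0,-0.06],[0,0,0],0],[[0,0,-0.15],[0,0,0],0],[[0,0,-0.3],[0,0,0],0],[[0,0,-0.45],[0,0,0],0],[[0,-0.05,-0.6],[-0.15,0,0],0],[[0,-0.3,-0.6],[-0.15,0,0],0],[[0,-0.5,-0.6],[-0.15,0,0],0],[[0,-0.5,-0.6],[-0.15,0,0],0],[[0,-0.5,-0.6],[-0.15,0,0],0]])

```text
time: 49.85
eef_pos: [0.4216, 0.2726, 0.3113]
ee_rot: [0.485, 0.874, -0.004, -0.001]
wrist_force: [0.8, -0.5, 0.2]
width: 0.498
```

```bash
python3 - <<'E'
from plan import *
from look import look
m,p,d=look("side","s25"); cv2.imwrite("pics/s25c.png",cv2.resize(p[80:200,240:380,::-1],None,fx=5,fy=5,interpolation=cv2.INTER_CUBIC))
look("wrist","w25"); plan([([.30,-.15,.35],Rt(0)),([.35,.05,.35],Rt(20))])
E
```

```text
t 49.95 p [0.4258 0.2747 0.3102] w 0.504 F [0.6 0.4 0.4] q [-0.05  0.59 -1.01  1.78  0.56  1.1  -0.7 ]
[[-0.984, -1.102, -0.126], [-0.003, 0.001, 0.352]] rows>= 8.9 TOO BIG
[[-0.504, -0.609, -0.129], [-0.004, 0.001, 0.13]] rows>= 4.8
```

View pics/s25c.png

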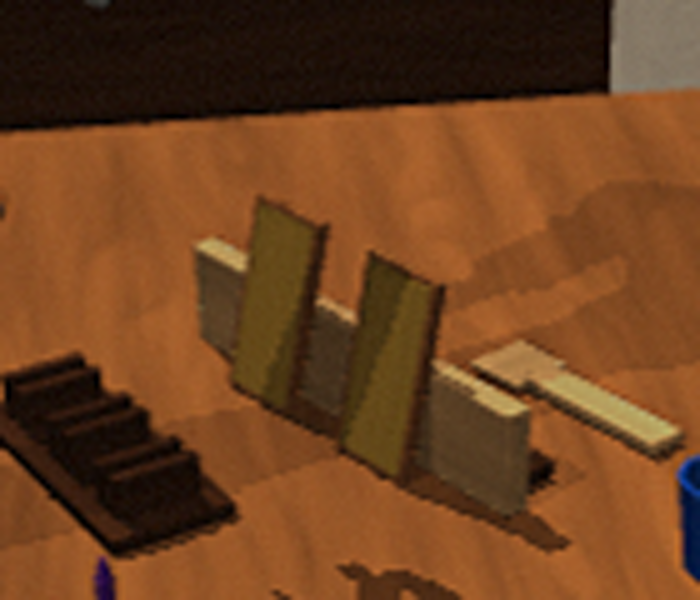

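View pics/w25.png

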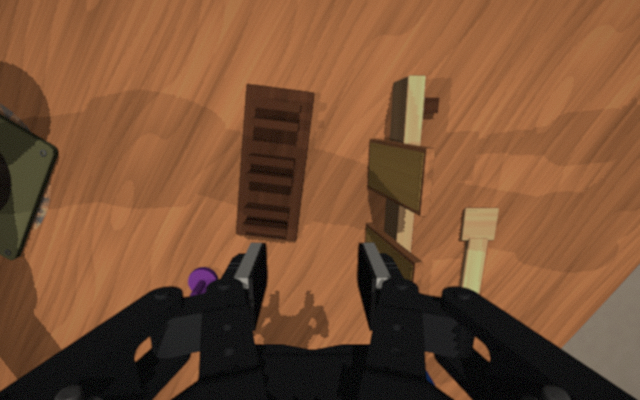

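Both tablets lean on the rail. I'll back the arm off, then check the slant by plane fit and the drawer from above.

>>> play_rows(commands=[[[-0.504,-0.609,-0.129],[0,0,0.13],0],[[-0.504,-0.609,-0.129],[0,0,0.13],0],[[-0.504,-0.609,-0.129],[0,0,0.13],0],[[-0.504,-0.609,-0.129],[0,0,0.13],0],[[-0.504,-0.609,-0.129],[0,0,0.13],0],[[-0.504,-0.609,-0.129],[0,0,0.13],0],[[-0.504,-0.609,-0.129],[0,0,0.13],0]])

```text
time: 50.65
eef_pos: [0.3516, 0.0497, 0.3506]
ee_rot: [0.575, 0.818, -0.002, -0.001]
wrist_force: [0.7, 0.6, -0.1]
width: 0.503
```

```bash
python3 - <<'E'
from plan import *
from geo import *
from look import look
m,p,d=look("top","t26"); cv2.imwrite("pics/t26c.png",cv2.resize(p[60:310,90:550,::-1],None,fx=1.7,fy=1.7,interpolation=cv2.INTER_CUBIC))
a=np.load("w25.npz"); mw=camera_model("wrist"); P=cloud(mw,a["d"],a["E"])
for n,(u0,u1,v0,v1) in {"A":(377,417,150,190),"B":(372,395,240,262)}.items():
    q=P[v0:v1,u0:u1].reshape(-1,3); z=q[:,2]; q=q[(z>.02)&(z<.135)]
    # keep left/robot face: iterate
    for _ in range(4):
        c=q.mean(0); n_=np.linalg.svd(q-c)[2][2]; r=(q-c)@n_; q=q[abs(r)<max(.003,1.5*r.std())]
    print(n,len(q),"n",n_.round(3),"slant",np.degrees(np.arcsin(abs(n_[2]))).round(1),"rms",r.std().round(4), "azim in rail",np.degrees(np.arctan2(n_[:2]@ry,n_[:2]@rx)).round(1))
ms=camera_model("side"); s=np.load("s25.npz"); P=cloud(ms,s["d"],s["E"])
for n,(u0,v0,u1,v1) in {"A":(293,128,300,158),"B":(313,138,322,170)}.items():
    q=P[v0:v1,u0:u1].reshape(-1,3); q=q[(q[:,2]>.01)&(q[:,2]<.14)]
    for _ in range(4):
        c=q.mean(0); n_=np.linalg.svd(q-c)[2][2]; r=(q-c)@n_; q=q[abs(r)<max(.003,1.5*r.std())]
    print(n,len(q),"slant",np.degrees(np.arcsin(abs(n_[2]))).round(1),c.round(3))
plan([])
E
```

```text
A 1592 n [-0.828 -0.506  0.244] slant 14.1 rms 0.0004 azim in rail 179.7
B 275 n [-0.843 -0.483  0.235] slant 13.6 rms 0.0005 azim in rail 178.1
A 160 slant 12.1 [0.511 0.314 0.072]
B 223 slant 13.5 [0.57  0.216 0.072]
t 50.7 p [0.3516 0.0511 0.3506] w 0.5 F [0.9 0.2 0.3] q [ 0.62  0.3  -1.15  2.07  0.33  0.97 -0.36]
```

View pics/t26c.png

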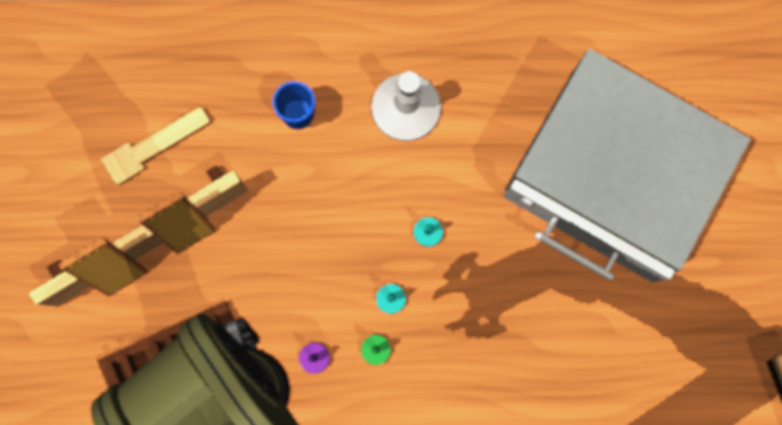

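The plane fits give slants of 12-14°, and nothing else has moved. Last check is how far the drawer is in.

```bash
python3 - <<'E'
from plan import *
from geo import *
a=np.load("t26.npz"); p=a["p"]; m=camera_model("top")
cv2.imwrite("pics/t26d.png",cv2.resize(p[150:240,380:500,::-1],None,fx=6,fy=6,interpolation=cv2.INTER_CUBIC))
P=cloud(m,a["d"],a["E"]); v,u=np.mgrid[:400,:640]; M=(u>385)&(u<545)&(v>85)&(v<235)
o=np.array([.6586,-.4398]); X=(P[...,:2]-o)@cx; Y=(P[...,:2]-o)@cy; Z=P[...,2]
t=M&(abs(Z-.1)<.004)&(abs(Y)<.09); f=M&(abs(Z-.088)<.004)&(abs(Y)<.09)
print("top x",np.percentile(X[t],[1,99]).round(4),"front x",np.percentile(X[f],[2,50,98]).round(4),f.sum())
E
```

```text
top x [-0.1119  0.11  ] front x [-0.1283 -0.1207 -0.1119] 460
```

View pics/t26d.png

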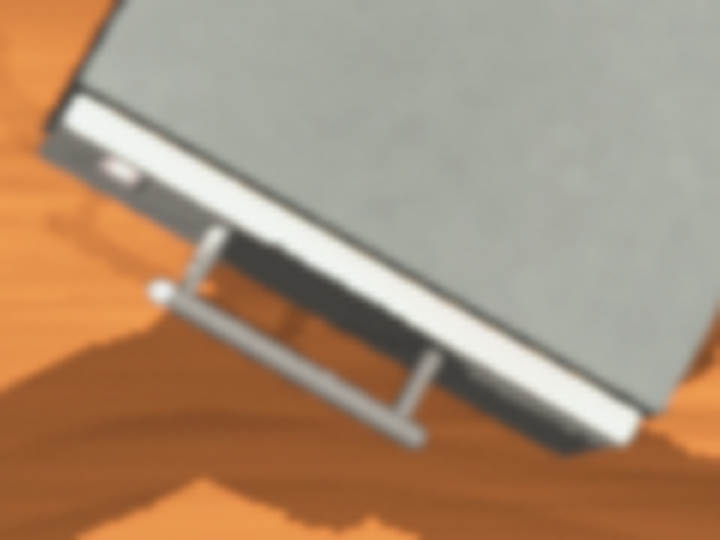

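The drawer front sits flush against the cabinet. Handing in.

```bash
python3 -c "
from plant import *
print(finish_job()); s=observe(); print(s['time'],s['wrist_force'])"
```

```text
the job is handed in; nothing more can be done
None
the job is handed in; nothing more can be done
```

The job is handed in, at about 51 s of the allowed 210 s. My last checks found nothing wrong, but no verdict was reported.

- **Tablets:** there were two. Both stand on their short edge, leaning on the robot's side of the rail by themselves. Plane fits gave slants of 14.1° (wrist camera) and 12.1° (side camera) for one, and 13.6° and 13.5° for the other. All are within the 6 to 34° allowed.
- **Spikes and sockets:** both brass spikes went upright into the left bay and both sockets into the right. One socket had been knocked about 3 cm before I reached it, so I found it again before gripping. I last saw the pieces partway through the push, so how they stand behind the shut front is not confirmed.
- **Drawer:** I pushed it by the handle to a firm stop at about 20 N. The last top view shows the front flush with the cabinet.
- **Bystanders:** the chalice base, votive cup, scraper and coloured decoy spikes look unmoved in the last top view. I judged this by eye, not by measurement.
- **Arm:** it was clear of everything at the end.

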